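# Clamp a customer's paint jars in the shaker and lock the clamp

## Task

The customer's jars of paint are waiting in the roll-top cabinet. Roll it open, stand every jar upright on the shaker's platform, one to a lane, and slide each one fully home under the clamp bar, then screw the red clamp nut down until the bar grips all the lids firmly, and run the brass jam nut down hard against it so that the shaking cannot undo it. Roll the cabinet fully shut again, and leave the glue in it and everything else on the counter alone.

Things in the scene. Friction and masses are not known exactly. Their poses are not given: they have to be found in the camera images.
- cabinet: Roll-top cabinet of pale wood, fixed, 364 mm deep (x), 324 wide (y), 202 high: half a round drum lying across, its sides half discs. From start to start it may change places with the shaker. Origin: on the counter below the drum's axis, which runs along y at z = 20 mm; the front faces -x. The rear half (x > 20 mm) is roofed by a fixed hood.
- cabinet_floor (a point): Middle of the jars' row on the cabinet's inner floor (cabinet x = -82, y = 0, z = 12 mm). The jars stand in a row along y through here, 72 mm apart. Strips 22 mm high at x = -133 to -130 and -34 to -31 keep the row. Inside width: y -150 to 150. The front sill is 12 mm thick, x -168 to -156, its top 78 mm above the counter.
- shutter (a joint): The wooden tambour that rolls round the drum's axis in side tracks, rad: 0 fully shut (lower edge near the front sill), 1.30 fully open (rolled back under the hood, so that the front half is open from above). At the start 0 to 0.12. Stiff (about 5 N at the handle); it stays where it is left.
- shutter_handle (a point): Middle of the tambour's steel pull bar, round, 12 mm thick, 120 mm long along the cabinet's y, 34 mm out from the slats on a post at each end (24 mm free behind it). It moves on a circle of radius 204 mm about the drum's axis: shut it is at cabinet x -182, z 113 mm; as the joint grows it rises and goes back (+x), to x 41, z 220 mm when open.
- shaker: Blue jar shaker, fixed, x -180 to 130 mm, 360 mm wide (y). Origin: on the counter; the front faces -x. Its flat platform is 58 mm above the counter, with a front lip 12 mm high at x = -178 to -175. The drive cover behind the lanes is 110 mm above the counter. The clamp bar's slim guide rods stand at y = -170 and 170 mm.
- lanes (a point): Middle of the four lanes at the home row, on the platform (shaker x = -25, y = 0, z = 58 mm). Upright dividers 3 mm thick and 22 mm high part the lanes, which run along x, 65 mm clear, centred at y = -130, -62, 62 and 130 mm. At the rear is a back rest 50 mm high, its face at shaker x = 4: a jar pushed fully home stands at x = -25, under the bar.
- stud_top (a point): Top of the threaded stud, 26 mm thick, upright at shaker x = -25, y = 0; 194 mm above the counter. It carries both nuts. Clockwise from above runs a nut down, 18 mm a turn (2.86 mm per rad). The nuts turn with about 0.2 N m and stay where they are left.
- clamp_bar: Clamp bar across all four lanes above the lids (along the shaker's y), 30 mm deep, 352 long, 16 thick, rubber-faced below; springs lift it and the clamp nut pushes it down. Origin: centre of its underside, on the stud's axis. At the start 128 to 131 mm above the counter, so that jars on the platform just pass under it; it meets the lids at 124 mm.
- clamp_nut: Red hexagon nut on the stud, resting on the clamp bar, 56 mm across flats (65 across corners), 22 mm high. Origin: centre of its underside; y is square to one pair of flats (a white dot on top marks that side). Run down, it lowers the bar; when the bar meets the lids the torque rises: about 0.4 N m, some 0.2 to 0.7 rad past first touch, clamps them.
- jam_nut: Brass hexagon jam nut on the stud above the clamp nut, 42 mm across flats (49 across corners), 16 mm high. Origin: centre of its underside; y is square to one pair of flats (black dot). It starts 2 to 7 mm above the clamp nut's top. Past first touch of the clamp nut the torque rises: about 0.4 N m, some 0.2 to 0.7 rad past touch, locks it.
- jar_red: Red jar of paint, a closed cylinder 58 mm across, 66 mm tall, heavier at the bottom, with a flat white lid, 0.13 to 0.25 kg; or absent (two or three of the four colours are there). Origin: centre of its underside; z up along its axis. At the start it stands in the cabinet.
- jar_green: Green jar of paint, a closed cylinder 58 mm across, 66 mm tall, heavier at the bottom, with a flat white lid, 0.13 to 0.25 kg; or absent (two or three of the four colours are there). Origin: centre of its underside; z up along its axis. At the start it stands in the cabinet.
- jar_blue: Blue jar of paint, a closed cylinder 58 mm across, 66 mm tall, heavier at the bottom, with a flat white lid, 0.13 to 0.25 kg; or absent (two or three of the four colours are there). Origin: centre of its underside; z up along its axis. At the start it stands in the cabinet.
- jar_yellow: Yellow jar of paint, a closed cylinder 58 mm across, 66 mm tall, heavier at the bottom, with a flat white lid, 0.13 to 0.25 kg; or absent (two or three of the four colours are there). Origin: centre of its underside; z up along its axis. At the start it stands in the cabinet.
- tape_roll: Brown roll of tape lying flat, 70 mm across, 25 mm high; not to be disturbed. Origin: centre of its underside.
- notepad: Yellow block of sticky notes, 60 x 90 x 22 mm; not to be disturbed. Origin: centre of its underside.
- calculator: Grey calculator, 150 x 85 x 16 mm; not to be disturbed. Origin: centre of its underside.
- ruler: Wooden ruler, 30 x 200 x 5 mm; not to be disturbed. Origin: centre of its underside.
- brush_cup: Blue cup of brushes, 72 mm across, 95 mm high (200 with the brushes); not to be disturbed. Origin: centre of its underside.
- primer_tin: Tin with an orange label, 84 mm across, 100 mm high; not to be disturbed. Origin: centre of its underside.
- carton: Cardboard box, 130 x 100 x 85 mm; not to be disturbed. Origin: centre of its underside.
- glue_bottle: Glue bottle with an orange cap, 42 mm across, 105 mm high, standing in the cabinet behind the jars, under the hood (cabinet x about 75 mm); not to be disturbed. Origin: centre of its underside.

How it is judged:
On the way, in this order (a step that is already met when the one before it is completed fails the run):
1. the cabinet is rolled open (joint above 1.0 rad) (value of joint shutter above 1 rad), for 0.2 s.
2. every jar stands home under the clamp bar and the bar presses on every lid with more than 5 N (x of jar_red in the frame of shaker between -0.037 and -0.015 m and z of each of jar_red, jar_green, jar_blue, jar_yellow in the frame of shaker below 0.064 m and angle between each of jar_red, jar_green, jar_blue, jar_yellow's own z axis and vertical below 0.08 rad and contact force between clamp_bar and jar_red above 5 N and x of jar_green in the frame of shaker between -0.037 and -0.015 m and contact force between clamp_bar and jar_green above 5 N and x of jar_blue in the frame of shaker between -0.037 and -0.015 m and contact force between clamp_bar and jar_blue above 5 N and x of jar_yellow in the frame of shaker between -0.037 and -0.015 m and contact force between clamp_bar and jar_yellow above 5 N), for 0.2 s.
3. the jam nut is tight against the clamp nut (more than 20 N between them) (contact force between jam_nut and clamp_nut above 20 N), for 0.2 s.
At the end, for the whole second after the job is handed in: Every jar present stands upright (within 0.08 rad), at rest, on the platform, at most 12 mm short of the back rest, with more than 5 N of the clamp bar on its lid; the jam nut presses on the clamp nut with more than 20 N; the shutter is within 0.05 rad of fully shut (all of step 2 and contact force between jam_nut and clamp_nut above 20 N and value of joint shutter below 0.05 rad and linear speed of each of jar_red, jar_green, jar_blue, jar_yellow below 0.02 m/s); the robot touches nothing.
It fails at once if something on the counter or the glue bottle in the cabinet is moved by more than 30 mm or knocked over (distance of any of tape_roll, notepad, calculator, ruler, brush_cup, primer_tin, carton, glue_bottle from where it was at the start of the episode above 0.03 m or angle between any of tape_roll, notepad, calculator, ruler, brush_cup, primer_tin, carton, glue_bottle's own z axis and vertical above 0.5 rad).
Of jar_red, jar_green, jar_blue, jar_yellow only 2 to 3 are there at a start; the rules pass over those that are not, and their reading is None.
At some moment in a run one of jar_red, jar_green, jar_blue, jar_yellow may be knocked a few centimetres aside while the robot is not near it.
It also fails if it takes over 210 s, if anything falls off the work surface, if the arm or the gripper's body presses on something with over 40 N, if the wrist force passes 120 N, or if a joint passes its speed limit or range.

## Robot

A 7-joint arm with a two-finger parallel gripper is mounted at the origin on the work surface. World frame = base frame: x ahead of the robot, y to its left, z up, the work surface at z = 0. Lengths are in m, angles in rad, forces in N, time in s.
With the tool pointing down it reaches from about 0.425 to 0.875 m from the base axis. Payload 9.9 kg.
Tool frame: the origin (TCP) lies on the centre line of the jaws, within the pads' length; the fingertips stand 22 mm ahead of it and the grasp point (between the pads) lies 3 mm ahead of it; z points along the fingers, y is the line along which they close (so a half turn about z gives the same grasp; the last joint's range is limited). The gripper opens to 85 mm and grips with 20 to 120 N. Pads are 22 mm wide; open, the fingers measure 114 mm over their backs; the gripper's body (76 mm by 85 mm) begins 54 mm behind the grasp point. The pads swing forward as they close: fully open they stand 13 mm farther back than shut.
Start: joints at [-1.362, 0.576, 0.025, 1.437, -0.015, 1.129, -0.057], TCP at [0.195, 0.646, 0.253] pointing down, gripper open.
Joint ranges: [-2.76, 2.76], [-0.34, 2.15], [-1.52, 1.57], [0.19, 2.46], [-1.09, 4.23], [0.17, 1.99], [-2.82, 2.82]. Speed limits (rad/s): [2.22, 2.22, 3.01, 3.01, 3.14, 3.14, 3.14].

## Interface

Orientations are given as a unit quaternion [w, x, y, z].
In Python, from workcell import r gives the robot as it stands.
- The arm moves only by the shell command python3 -m inch 'ROWS' [FORCE]. ROWS is JSON, one flat list of numbers, 7 for each row, row after row: the turn, a rotation vector about the world's x, y, z in degrees, then the shift along the world's x, y, z in mm, then the opening, from -1 (shut) to 1 (fully open). In form: [rx, ry, rz, dx, dy, dz, grip, rx, ry, rz, dx, dy, dz, grip, ...]. A call has 1 to 20 rows; each row is the pose to reach, as a shift and turn from the pose commanded when the call began; what a row does not reach only later rows make up. A row lasts 1/8 s, in which the tool goes at most 62.5 mm and 10.7 degrees, less where a joint would pass 70% of its speed; a pose out of reach is approached as far as the arm can. A call with a gripper value outside its range is refused whole. The fingers move at their own pace and stop on an object; FORCE is the grip in N (left out, the last holds). Time passes only in rows, so rows that repeat a pose let the fingers close. It gives the time, the measured TCP pose, the force, the opening and the grip force at its end, in the units of the state.
- r.sense(): the state, without advancing time (a new reading comes with each control period).
- r.grab_frame(name): name is "scene" or "top"; returns (picture, depth): 400x640x3 uint8, red, green, blue; 400x640 float32, m along the optical axis (not along the pixel's ray), 0 where there is no reading.
- r.camera_model(name): a dict with "camera_matrix" (3x3 intrinsics, pixels), "dist_coeffs" ([k1, k2, p1, p2, k3] as OpenCV has them; the pictures are not rectified), "rvec" (rotation vector, rad) and "tvec" (3), from world to camera coordinates, as OpenCV has them. Camera axes: x right, y down, z forward; pixel columns grow to the right and rows downward; lengths in m; the calibration is good to about 2 mm. A picture is of the moment at which its call begins. camera_model takes no time and is no camera call.
- r.sign_off(): hands the job in; it is judged then, once.
Trained networks look in the newest picture that a camera, given by its name, has taken for a name from the list of things; names that differ only in an ending like _2 or _b are one class to them, and where a whole thing is asked for, a point or a joint stands for the part that bears it (a point fixed in the world has none). Each returns a list of dicts, best first, with "confidence" (0 to 1); they miss things now and then, are a little off and sometimes report something else, mostly with a low value. They report only what shows in the picture. A call takes as long as a camera call.
- r.regions_of(camera, name): "mask" (400x640 bool, what is visible of it) and "box" ([centre column, centre row, width, height] in pixels, round what is visible of it).
- r.pinpoint(camera, name): "pixel" ([column, row] in pixels: a listed point, or the origin of a listed thing).
The state is a dict: "clock": time; "q": joint angles; "joint_velocities": joint speeds; "joint_torque": joint torques, N m; "position": TCP position; "tcp_rot": TCP orientation; "ft_force": force on the tool from outside, world axes, zero at the start; "moment": the same for the moment, N m; "finger_gap": opening from 0.0 (shut) to 1.0 (fully open); "gripper_force": force on a finger pad.
Only numpy, scipy, OpenCV 4.12 (cv2) and the standard library are available. Lean on these libraries where they do the work, as an engineer would, in place of code of your own. Each camera call takes 0.05 s, during which the arm holds its last target. There are 200 camera calls.

## Working session

There is one attempt and no reset: what is moved stays moved. The work goes in short steps, Python scripts to look and compute and a shell command to move; the robot and the scene stay as the last step left them, time stands still between calls to the robot, and variables do not carry over. Pictures are saved under pics/ and viewed, at most 15 in all, crops included, and the job is handed in when it is done.

```bash
ls; mkdir -p pics; cat > h.py <<'E'
import numpy as np, cv2
from workcell import r
def cam(n):
    c=r.camera_model(n); K=np.array(c["camera_matrix"],float); d=np.array(c["dist_coeffs"],float)
    R=cv2.Rodrigues(np.array(c["rvec"],float))[0]; t=np.array(c["tvec"],float).ravel(); return K,d,R,t
def ray(n,px):
    K,d,R,t=cam(n); u=cv2.undistortPoints(np.array(px,float).reshape(-1,1,2),K,d).reshape(-1,2)
    v=np.c_[u,np.ones(len(u))]@R; return -R.T@t, v
def at_z(n,px,z):
    o,v=ray(n,px); return o+v*((z-o[2])/v[:,2])[:,None]
def deproj(n,px,depth):
    o,v=ray(n,px); p=np.array(px).round().astype(int).reshape(-1,2); return o+v*depth[p[:,1],p[:,0]][:,None]
def proj(n,P):
    K,d,R,t=cam(n); return cv2.projectPoints(np.array(P,float).reshape(-1,3),cv2.Rodrigues(R)[0],t,K,d)[0].reshape(-1,2)
def save(n,f):
    im,dp=r.grab_frame(n); cv2.imwrite(f"pics/{f}.png",im[:,:,::-1]); return im,dp
E
python3 - <<'E'
from h import *
for n in("scene","top"):
    save(n,n+"0"); o,v=ray(n,[[320,200]]); print(n,o,v)
    for k in ["shutter_handle","cabinet","cabinet_floor","shaker","lanes","stud_top","clamp_bar","clamp_nut","jam_nut"]:
        print(k,[(np.round(a["pixel"]).tolist(),round(a["confidence"],2)) for a in r.pinpoint(n,k)[:2]])
print(r.sense())
E
```

```text
pics
scene [-0.37836506  0.64064126  1.13136882] [[ 0.59995437 -0.44206907 -0.66698085]]
shutter_handle [([261.0, 249.0], 0.8)]
cabinet [([237.0, 239.0], 0.87), ([215.0, 265.0], 0.22)]
cabinet_floor [([247.0, 252.0], 0.89)]
shaker [([273.0, 295.0], 0.62)]
lanes []
stud_top [([239.0, 256.0], 0.63)]
clamp_bar []
clamp_nut [([377.0, 244.0], 0.47)]
jam_nut []
top [ 0.35587757 -0.01399256  1.36441878] [[ 0.12729867  0.02864564 -0.99158631]]
shutter_handle [([251.0, 220.0], 0.6), ([170.0, 250.0], 0.5)]
cabinet [([260.0, 175.0], 0.83), ([404.0, 166.0], 0.74)]
cabinet_floor [([260.0, 193.0], 0.71)]
shaker [([395.0, 167.0], 0.61), ([260.0, 174.0], 0.36)]
lanes [([395.0, 173.0], 0.62), ([494.0, 201.0], 0.43)]
stud_top [([402.0, 169.0], 0.78)]
clamp_bar [([405.0, 172.0], 0.91)]
clamp_nut [([262.0, 195.0], 0.66), ([402.0, 167.0], 0.61)]
jam_nut [([403.0, 166.0], 0.55)]
{'clock': 1.0, 'q': array([-1.36181744,  0.57569308,  0.02489088,  1.4371469 , -0.01499137,
        1.12899759, -0.05651208]), 'joint_velocities': array([ 0.00019277, -0.00192501,  0.00115897, -0.0003159 ,  0.001575  ,
        0.00118278, -0.00161984]), 'joint_torque': array([-3.19416895e-04, -7.65530562e+01,  2.24864066e+00, -2.86300635e+01,
        1.52804714e-02,  2.99049301e-03,  2.56506308e-05]), 'position': array([0.19480213, 0.6462593 , 0.2532767 ]), 'tcp_rot': array([-3.42618549e-06,  1.45868739e-01,  9.89303952e-01, -2.98222889e-05]), 'ft_force': array([-0.57239464,  0.60150172, -0.18951565]), 'moment': array([ 0.01898394,  0.01009537, -0.00056898]), 'gripper_force': 0.0, 'finger_gap': 1.0016613630313906}
```

View pics/scene0.png

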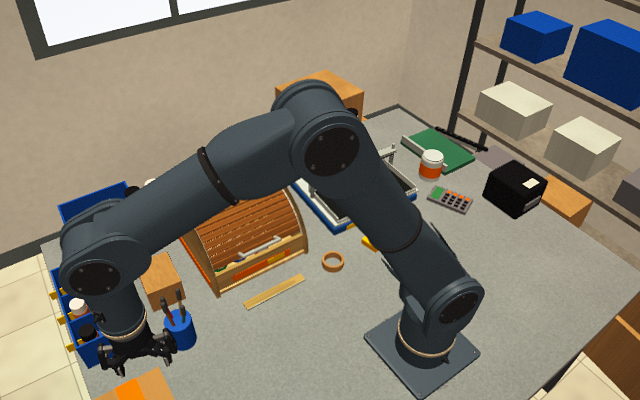

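View pics/top0.png

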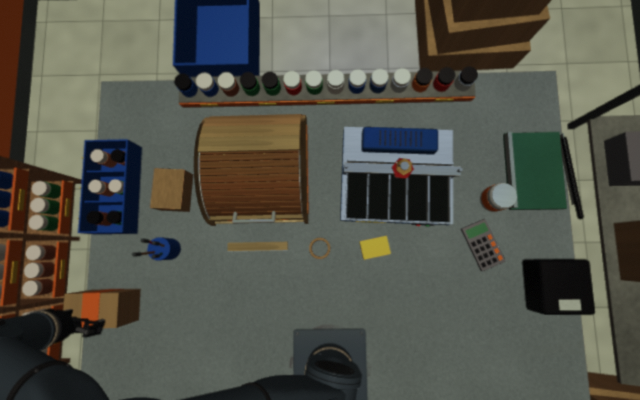

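The scene view shows the arm in front of most of the scene, with the cabinet at (245,240). The top view is clear: cabinet centred at about (252,170), its handle at (235..273,216), and the shaker at about (398,170) with the nuts at (402,167).

```bash
cat > fit.py <<'E'
from h import *
from scipy.optimize import least_squares
im,dp=r.grab_frame("top")
V,U=np.mgrid[0:400,0:640]; px=np.c_[U.ravel(),V.ravel()]
P=deproj("top",px,dp).reshape(400,640,3)
m=max(r.regions_of("top","cabinet"),key=lambda a:a["confidence"]); m=m["mask"]; print("cab mask",m.sum(), np.where(m)[1].min(),np.where(m)[1].max())
Q=P[m&(dp>0)]
Q=Q[(Q[:,2]>.12)&(Q[:,2]<.215)]
def res(p):
    n=np.array([np.cos(p[1]),np.sin(p[1])]); x=Q[:,:2]@n-p[0]; return np.hypot(x,Q[:,2]-.02)-p[2]
s=least_squares(res,[Q[:,0].mean(),0,.18],loss="soft_l1",f_scale=.004)
print(s.x,s.cost,np.median(abs(s.fun)))
n=np.array([np.cos(s.x[1]),np.sin(s.x[1])]); l=np.array([-n[1],n[0]])
w=Q[:,:2]@l; lo,hi=np.percentile(w,[.5,99.5]); print("width",hi-lo)
c=n*s.x[0]+l*(lo+hi)/2; print("cab origin",c,"yaw",s.x[1])
for k in("stud_top","clamp_nut","jam_nut","clamp_bar"):
    for a in r.pinpoint("top",k): print(k,np.round(a["pixel"],1),round(a["confidence"],2),at_z("top",[a["pixel"]],dict(stud_top=.194,clamp_nut=.146,jam_nut=.172,clamp_bar=.129)[k]).round(3))
hd=r.regions_of("top","shutter_handle"); 
for a in hd: print("handle",a["box"],a["confidence"])
# shaker bar top ~.145
a=(P[...,2]>.136)&(P[...,2]<.152)&(U>335)&(U<470)&(V>150)&(V<190)
B=P[a]; print(len(B),B.min(0),B.max(0)); 
vx,vy,x0,y0=cv2.fitLine(B[:,:2].astype(np.float32),cv2.DIST_HUBER,0,.01,.01).ravel(); print("bar",vx,vy,x0,y0)
b=(P[...,2]>.1)&(P[...,2]<.118)&(U>335)&(U<470)&(V>120)&(V<160); print("cover",cv2.minAreaRect(P[b][:,:2].astype(np.float32)))
cv2.imwrite("pics/c.png",cv2.resize(im[100:240,170:480,::-1],None,fx=2.58,fy=2.58,interpolation=cv2.INTER_CUBIC))
E
python3 fit.py
```

```text
cab mask 11856 194 307
[0.64200217 0.00669834 0.17877833] 0.07625292026429722 0.002322289837204755
width 0.32083179122629935
cab origin [0.64048646 0.22842846] yaw 0.006698339051107886
stud_top [403.1 166.1] 0.97 [[ 0.602 -0.224  0.194]]
clamp_nut [402.5 168. ] 0.7 [[ 0.606 -0.231  0.146]]
jam_nut [401.9 168.4] 0.69 [[ 0.6   -0.224  0.172]]
jam_nut [481.9 246.6] 0.38 [[ 0.367 -0.442  0.172]]
clamp_bar [405.9 172.5] 0.93 [[ 0.595 -0.243  0.129]]
handle [248.9, 185.6, 97.1, 73.2] 0.85
970 [ 0.57547708 -0.40323387  0.13615634] [ 0.62911335 -0.0530855   0.15185761]
bar 0.053407475 0.9985728 0.60303885 -0.22938968
cover ((0.6969361305236816, -0.2081913948059082), (0.28669261932373047, 0.1058306023478508), 89.63130950927734)
```

View pics/c.png

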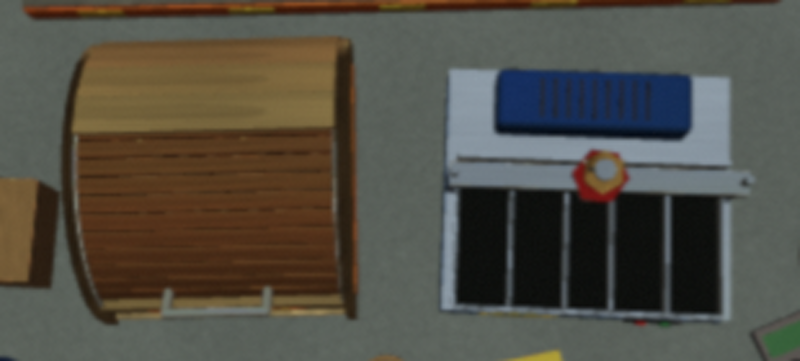

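The close crop shows the shaker's platform corners at about (443,310), (728,320), (448,68) and (730,77) in crop pixels. The nuts are at (600,172) and the handle ends at (163,315) and (270,310).

```bash
python3 - <<'E'
from h import *
f=lambda L:np.array(L)/2.58+[170,100]
p=at_z("top",f([[443,310],[728,320],[730,77],[448,68]]),.058); print("shaker corners",p.round(3)); print(np.linalg.norm(np.diff(p,axis=0),axis=1))
p=at_z("top",f([[163,315],[270,310]]),.113);print("handle",p.round(3))
im,dp=r.grab_frame("top")
print(deproj("top",f([[163,315],[217,313],[270,310]]),dp).round(3))
p=at_z("top",f([[104,322],[357,318]]),.078);print("cab front",p.round(3))
p=at_z("top",f([[90,46],[350,38]]),.12);print("cab rear",p.round(3))
for k in("tape_roll","notepad","calculator","ruler","brush_cup","primer_tin","carton"):
    for a in r.pinpoint("top",k)[:1]: print(k,a["confidence"],at_z("top",[a["pixel"]],0).round(3))
m=max(r.regions_of("top","jam_nut"),key=lambda a:a["confidence"])
print("jam box",m["box"],at_z("top",[m["box"][:2]],.19).round(3))
m=max(r.regions_of("top","clamp_nut"),key=lambda a:a["confidence"])
print("clamp box",m["box"],at_z("top",[m["box"][:2]],.165).round(3))
E
```

```text
shaker corners [[ 0.457 -0.045  0.058]
 [ 0.44  -0.395  0.058]
 [ 0.749 -0.416  0.058]
 [ 0.769 -0.058  0.058]]
[0.35063025 0.30948512 0.3584862 ]
handle [[0.452 0.292 0.113]
 [0.456 0.163 0.113]]
[[0.451 0.288 0.126]
 [0.452 0.223 0.131]
 [0.464 0.177 0.015]]
cab front [[0.447 0.373 0.078]
 [0.447 0.061 0.078]]
cab rear [[0.786 0.386 0.12 ]
 [0.79  0.064 0.12 ]]
tape_roll 0.56 [[0.36  0.032 0.   ]]
notepad 0.65 [[ 0.371 -0.157  0.   ]]
calculator 0.95 [[ 0.375 -0.507  0.   ]]
ruler 0.63 [[0.378 0.233 0.   ]]
brush_cup 0.72 [[0.38  0.528 0.   ]]
primer_tin 0.66 [[ 0.519 -0.545  0.   ]]
carton 0.93 [[0.57  0.519 0.   ]]
jam box [404.9, 166.4, 17.0, 13.2] [[ 0.602 -0.23   0.19 ]]
clamp box [401.6, 171.2, 16.0, 13.6] [[ 0.592 -0.224  0.165]]
```

```bash
python3 -m inch '[0,0,0,0,0,50,1, 0,0,-10,0,0,100,0, 0,0,-20,0,0,130,0, 0,0,-30,0,-50,130,0, 0,0,-40,30,-100,130,0, 0,0,-50,60,-150,130,0, 0,0,-60,90,-200,130,0, 0,0,-73,120,-250,130,0, 0,0,-73,150,-300,130,0, 0,0,-73,180,-350,130,0, 0,0,-73,200,-400,130,0, 0,0,-73,205,-416,130,0, 0,0,-73,205,-416,130,0]'
```

```text
clock: 3.48
position: [0.4, 0.2298, 0.3836]
tcp_rot: [-0.0, 0.706, 0.708, 0.0]
ft_force: [0.2, 0.1, -0.7]
finger_gap: 0.5
gripper_force: 0.0
```

```bash
cat > tri.py <<'E'
from h import *
def tri(k):
    a=r.pinpoint("scene",k); b=r.pinpoint("top",k)
    for x in a[:2]:
        for y in b[:2]:
            o1,v1=ray("scene",[x["pixel"]]); o2,v2=ray("top",[y["pixel"]]); v1=v1[0];v2=v2[0]
            s=np.linalg.lstsq(np.c_[v1,-v2],o2-o1,rcond=None)[0]; A=o1+s[0]*v1; B=o2+s[1]*v2
            print(k,((A+B)/2).round(3),"gap %.1f mm"%(1e3*np.linalg.norm(A-B)),round(x["confidence"],2),round(y["confidence"],2))
E
python3 - <<'E'
from tri import *
im,dp=save("scene","s1"); it,dt=save("top","t1")
for k in("shutter_handle","cabinet","cabinet_floor","stud_top","clamp_nut","jam_nut"): tri(k)
a=cv2.resize(im[170:330,150:430,::-1],(800,457),interpolation=cv2.INTER_CUBIC);cv2.imwrite("pics/s1c.png",a)
E
```

```text
shutter_handle [0.462 0.239 0.113] gap 4.0 mm 0.98 0.82
shutter_handle [0.5   0.306 0.021] gap 108.6 mm 0.46 0.82
cabinet [0.628 0.225 0.01 ] gap 13.3 mm 0.67 0.89
cabinet [ 0.705 -0.052 -0.104] gap 477.1 mm 0.67 0.46
cabinet_floor [0.552 0.232 0.001] gap 8.1 mm 0.8 0.64
stud_top [ 0.608 -0.229  0.174] gap 10.7 mm 0.58 0.62
clamp_nut [ 0.587  0.121 -0.14 ] gap 789.1 mm 0.74 0.64
clamp_nut [ 0.603 -0.223  0.15 ] gap 3.1 mm 0.56 0.64
jam_nut [ 0.598 -0.222  0.185] gap 10.7 mm 0.52 0.52
```

View pics/s1c.png

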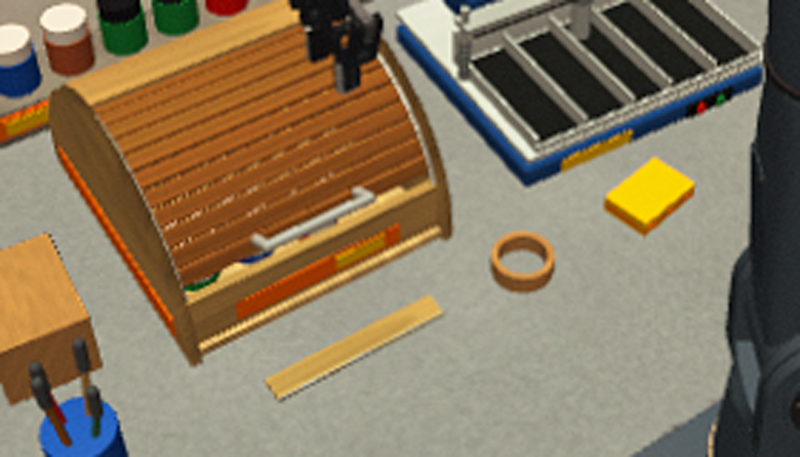

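The crop shows the handle bar from (265,243) to (368,196). There are gaps below the tambour, with a green and a blue jar just showing behind the sill at (205,285) and (258,257).

```bash
python3 - <<'E'
from h import *
px=np.array([[265,243],[316,220],[368,196]])*.35+[150,170]
for z in(.113,.12,.127): print(z,at_z("scene",px,z).round(3).tolist())
f=lambda L:np.array(L)/2.58+[170,100]
for z in(.113,.12,.127):print(z,at_z("top",f([[167,315],[217,312.5],[268,310]]),z).round(3).tolist())
# sill top front edge in scene
px=np.array([[190,298],[440,192]])*.35+[150,170]; print(at_z("scene",px,.078).round(3))
E
```

```text
0.113 [[0.466, 0.287, 0.113], [0.465, 0.228, 0.113], [0.464, 0.167, 0.113]]
0.12 [[0.46, 0.289, 0.12], [0.459, 0.231, 0.12], [0.459, 0.17, 0.12]]
0.127 [[0.454, 0.292, 0.127], [0.453, 0.234, 0.127], [0.453, 0.173, 0.127]]
0.113 [[0.452, 0.287, 0.113], [0.454, 0.227, 0.113], [0.456, 0.165, 0.113]]
0.12 [[0.452, 0.285, 0.12], [0.454, 0.225, 0.12], [0.456, 0.164, 0.12]]
0.127 [[0.451, 0.283, 0.127], [0.453, 0.224, 0.127], [0.455, 0.163, 0.127]]
[[0.471 0.372 0.078]
 [0.456 0.082 0.078]]
```

```bash
python3 -m inch '[0,-10,0,0,0,-30,-0.1, 0,-20,0,0,0,-70,-0.1, 0,-30,0,0,0,-110,-0.1, 0,-40,0,0,0,-150,-0.1, 0,-45,0,0,-2,-190,-0.1, 0,-45,0,0,-2,-200,-0.1, 0,-45,0,0,-2,-200,-0.1, 0,-45,0,0,-2,-200,-0.1]' 60; python3 -c "
from workcell import r; s=r.sense(); print(s['q'].round(2), s['position'], s['tcp_rot'])"
```

```text
clock: 5.18
position: [0.3965, 0.1984, 0.1945]
tcp_rot: [0.312, 0.654, 0.678, 0.12]
ft_force: [-1.3, -0.6, -0.0]
finger_gap: 0.45
gripper_force: 0.0
[-0.66  0.37 -0.56  2.4   1.23  0.95 -2.19] [0.39648343 0.19842938 0.194496  ] [0.31190834 0.65439277 0.67826755 0.12015169]
```

```bash
python3 -m inch '[0,5,0,10,0,5,-0.1, 0,10,0,22,0,0,-0.1, 0,10,0,22,0,-14,-0.1, 0,10,0,22,0,-14,-0.1, 0,10,0,22,0,-14,-0.1]' 60; python3 -c "
from workcell import r; s=r.sense(); print(s['q'].round(2), s['position'], s['tcp_rot'])"
```

```text
clock: 5.8
position: [0.4183, 0.1978, 0.1812]
tcp_rot: [0.252, 0.662, 0.703, 0.062]
ft_force: [0.2, -0.1, -0.5]
finger_gap: 0.451
gripper_force: 0.0
[-0.52  0.38 -0.54  2.28  1.06  0.85 -1.82] [0.41832215 0.19783166 0.18118038] [0.25186995 0.66224576 0.70299362 0.06157962]
```

```bash
python3 -m inch '[0,0,0,0,0,0,-0.1, 0,0,0,0,0,0,-0.1, 0,0,0,0,0,0,-0.1, 0,0,0,0,0,0,-0.1, 0,0,0,0,0,0,-0.1, 0,0,0,0,0,0,-0.1]' 60; python3 -c "
from workcell import r; s=r.sense(); print(s['q'].round(2), s['position'], s['tcp_rot'])"
```

```text
clock: 6.55
position: [0.4185, 0.1976, 0.181]
tcp_rot: [0.252, 0.662, 0.703, 0.062]
ft_force: [0.3, -0.3, 0.8]
finger_gap: 0.45
gripper_force: 0.0
[-0.52  0.38 -0.54  2.28  1.06  0.85 -1.82] [0.41852922 0.19764773 0.18097807] [0.25184838 0.6624959  0.70276668 0.06156759]
```

```bash
cat >> h.py <<'E'
from scipy.spatial.transform import Rotation as Ro
def goto(tilt,p,yaw=0):
    """print rotvec(deg), shift(mm) from now to: tool y along +x (yaw deg), tilted forward by tilt deg"""
    s=r.sense(); q=np.array(s["tcp_rot"]); C=Ro.from_quat(q[[1,2,3,0]])
    T=Ro.from_euler("z",yaw,degrees=True)*Ro.from_euler("y",-tilt,degrees=True)*Ro.from_quat([.70711,.70711,0,0])
    print((T*C.inv()).as_rotvec(degrees=True).round(1), ((np.array(p)-s["position"])*1e3).round(1), "q",s["q"].round(2),"F",s["ft_force"].round(1),"M",s["moment"].round(2),"gap",round(s["finger_gap"],3))
E
python3 -c "
from h import *; goto(35,[.423,.228,.17]); goto(30,[.423,.228,.17])"
```

```text
[15.8 -9.1  1.5] [  4.5  30.4 -11. ] q [-0.52  0.38 -0.54  2.28  1.06  0.85 -1.82] F [ 0.3 -0.3  0.8] M [ 0.24  0.39 -0.06] gap 0.45
[15.8 -4.1  0.8] [  4.5  30.4 -11. ] q [-0.52  0.38 -0.54  2.28  1.06  0.85 -1.82] F [ 0.3 -0.3  0.8] M [ 0.24  0.39 -0.06] gap 0.45
```

```bash
python3 -m inch '[8,-3,1,3,15,0,-0.1, 16,-6,1,5,30,0,-0.1, 16,-6,1,5,30,-11,-0.1, 16,-6,1,5,30,-11,-0.1, 16,-6,1,5,30,-11,-0.1]' 60; python3 -c "
from h import *; goto(32,[.423,.228,.17])"
```

```text
clock: 7.18
position: [0.4237, 0.2279, 0.1702]
tcp_rot: [0.193, 0.681, 0.679, 0.195]
ft_force: [0.1, 0.0, 0.3]
finger_gap: 0.452
gripper_force: 0.0
[-0.2 -0.1  0.1] [-0.7  0.1 -0.2] q [-0.5   0.35 -0.51  2.43  1.52  0.61 -2.35] F [0.1 0.  0.3] M [-0.01  0.58  0.05] gap 0.452
```

```bash
python3 -m inch '[0,0,0,8,0,-12,-0.1, 0,0,0,16,0,-24,-0.1, 0,0,0,23,0,-34,-0.1, 0,0,0,28,0,-41,-0.1, 0,0,0,28,0,-41,-0.1, 0,0,0,28,0,-41,-1, 0,0,0,28,0,-41,-1, 0,0,0,28,0,-41,-1, 0,0,0,28,0,-41,-1, 0,0,0,28,0,-41,-1, 0,0,0,28,0,-41,-1]' 40; python3 -c "
from h import *; goto(32,[.4515,.228,.129])"
```

```text
clock: 8.55
position: [0.4512, 0.2278, 0.129]
tcp_rot: [0.193, 0.681, 0.679, 0.195]
ft_force: [-4.8, -1.0, 5.4]
finger_gap: 0.124
gripper_force: 39.5
[-0.2 -0.1  0.1] [0.3 0.2 0. ] q [-0.46  0.47 -0.51  2.43  1.73  0.65 -2.52] F [-4.8 -1.   5.4] M [-0.06  0.88  0.07] gap 0.124
```

```bash
python3 -c "
import numpy as np
for a in np.linspace(31.5,100.5,17)[1:]:
    f=(a-31.5)/69; A=np.radians(a); t=np.radians(32*(1-f)); 
    x=.627-.204*np.cos(A)-.003*np.sin(t); z=.02+.204*np.sin(A)+.003*np.cos(t)
    print('0,%d,0,%d,0,%d,-1,'%(round(32*f),round((x-.4512)*1e3),round((z-.129)*1e3)),end=' ')"
```

```text
0,2,0,9,0,13,-1, 0,4,0,18,0,25,-1, 0,6,0,29,0,37,-1, 0,8,0,40,0,47,-1, 0,10,0,52,0,57,-1, 0,12,0,65,0,66,-1, 0,14,0,78,0,73,-1, 0,16,0,92,0,80,-1, 0,18,0,106,0,86,-1, 0,20,0,121,0,91,-1, 0,22,0,136,0,94,-1, 0,24,0,151,0,97,-1, 0,26,0,167,0,98,-1, 0,28,0,182,0,98,-1, 0,30,0,198,0,97,-1, 0,32,0,213,0,95,-1,
```

```bash
python3 -m inch '[0,2,0,9,0,13,-1, 0,4,0,18,0,25,-1, 0,6,0,29,0,37,-1, 0,8,0,40,0,47,-1, 0,10,0,52,0,57,-1, 0,12,0,65,0,66,-1]' 40; python3 -c "
from h import *; goto(20,[.516,.228,.195])"
```

```text
clock: 9.3
position: [0.5137, 0.2282, 0.1956]
tcp_rot: [0.12, 0.697, 0.697, 0.122]
ft_force: [-19.4, -3.9, 19.4]
finger_gap: 0.121
gripper_force: 44.7
[-0.1 -0.3  0. ] [ 2.3 -0.2 -0.6] q [-0.21  0.4  -0.56  2.07  0.81  0.6  -1.36] F [-19.4  -3.9  19.4] M [-0.79  2.73 -0.18] gap 0.121
```

```bash
python3 -m inch '[0,2,0,11,0,10,-1, 0,4,0,25,0,17,-1, 0,6,0,39,0,23,-1, 0,8,0,54,0,28,-1, 0,10,0,69,0,32,-1]' 40; python3 -c "
from h import *; goto(10,[.585,.228,.227])"
```

```text
clock: 9.93
position: [0.5852, 0.2284, 0.2278]
tcp_rot: [0.059, 0.705, 0.704, 0.062]
ft_force: [-5.7, 1.3, 6.7]
finger_gap: 0.121
gripper_force: 43.6
[-0.2 -0.2  0.1] [-0.2 -0.4 -0.8] q [-0.04  0.52 -0.68  1.74  0.54  0.91 -0.96] F [-5.7  1.3  6.7] M [0.26 1.3  0.11] gap 0.121
```

```bash
python3 -m inch '[0,2,0,15,0,3,-1, 0,4,0,31,0,4,-1, 0,6,0,46,0,4,-1, 0,8,0,62,0,3,-1, 0,10,0,76,0,1,-1, 0,10,0,76,0,1,-1]' 40; python3 -c "
from h import *; goto(0,[.662,.228,.226])"
```

```text
clock: 10.68
position: [0.6651, 0.2288, 0.2303]
tcp_rot: [-0.001, 0.709, 0.705, 0.004]
ft_force: [5.8, 1.2, 13.1]
finger_gap: 0.118
gripper_force: 45.7
[-0.4  0.2  0.3] [-3.1 -0.8 -4.3] q [-0.03  0.7  -0.69  1.37  0.45  1.22 -0.76] F [ 5.8  1.2 13.1] M [ 0.37 -1.21  0.11] gap 0.118
```

```bash
python3 -m inch '[0,0,0,0,0,0,-0.1, 0,0,0,0,0,0,-0.1, 0,0,0,0,0,0,-0.1, 0,0,0,0,0,40,-0.1, 0,0,0,-20,-40,90,0.5, 0,0,0,-60,-100,120,0.5, 0,0,0,-80,-160,120,0.5, 0,0,0,-80,-220,120,0.5, 0,0,0,-80,-280,120,0.5, 0,0,0,-80,-340,120,0.5, 0,0,0,-80,-400,120,0.5, 0,0,0,-80,-400,120,0.5]'; python3 - <<'E'
from tri import *
im,dp=save("scene","s2"); it,dt=save("top","t2")
for k in("shutter_handle","glue_bottle","jar_red","jar_green","jar_blue","jar_yellow","cabinet_floor"):
    tri(k)
cv2.imwrite("pics/s2c.png",cv2.resize(im[150:330,150:430,::-1],(800,514),interpolation=cv2.INTER_CUBIC))
cv2.imwrite("pics/t2c.png",cv2.resize(it[100:240,170:480,::-1],None,fx=2.58,fy=2.58,interpolation=cv2.INTER_CUBIC))
E
```

```text
clock: 12.18
position: [0.5804, -0.1787, 0.3469]
tcp_rot: [-0.002, 0.711, 0.703, -0.001]
ft_force: [0.7, 0.7, -0.4]
finger_gap: 0.752
gripper_force: 0.0
shutter_handle [0.677 0.232 0.21 ] gap 1.2 mm 0.88 0.62
shutter_handle [0.425 0.161 0.372] gap 312.7 mm 0.88 0.21
jar_red [0.399 0.067 0.459] gap 191.3 mm 0.68 0.73
jar_red [0.531 0.199 0.045] gap 9.5 mm 0.61 0.73
jar_green [0.543 0.329 0.01 ] gap 12.2 mm 0.62 0.59
jar_blue [0.56  0.255 0.005] gap 2.7 mm 0.78 0.66
jar_blue [0.409 0.107 0.375] gap 233.8 mm 0.17 0.66
cabinet_floor [ 0.574  0.281 -0.051] gap 91.1 mm 0.69 0.85
cabinet_floor [ 0.703 -0.009 -0.173] gap 571.4 mm 0.69 0.41
cabinet_floor [0.543 0.235 0.005] gap 8.4 mm 0.58 0.85
cabinet_floor [ 0.752 -0.096 -0.293] gap 456.3 mm 0.58 0.41
```

View pics/s2c.png

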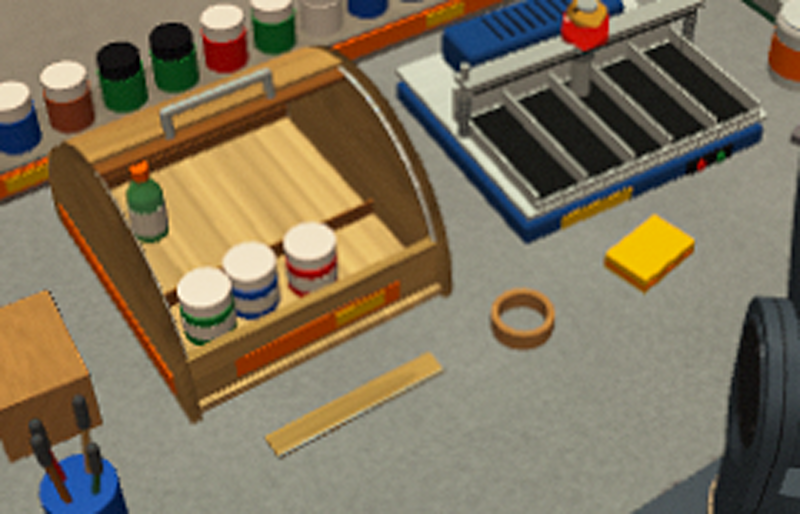

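View pics/t2c.png

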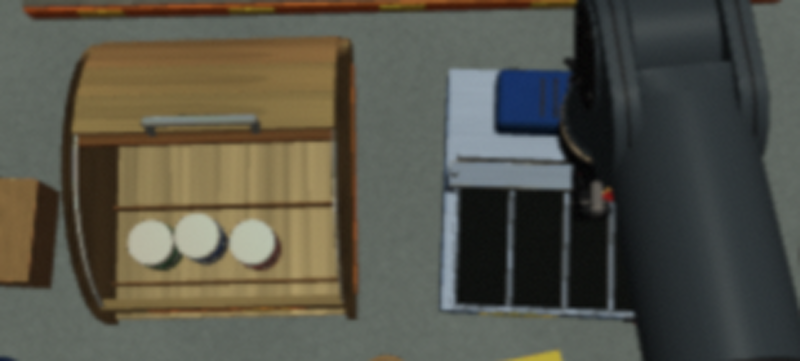

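Both crops show three jars (green, blue, red). Their lids are at (151,243), (199,237) and (253,242) in the top crop, and the glue bottle is at (148,210) in the scene crop. The shutter is fully open.

```bash
cat > lids.py <<'E'
from h import *
def lids(n,z,box,dp=None,im=None):
    """white-disc lids: blobs of near-white pixels whose depth puts them near height z"""
    if im is None: im,dp=r.grab_frame(n)
    V,U=np.mgrid[0:400,0:640]; P=deproj(n,np.c_[U.ravel(),V.ravel()],dp).reshape(400,640,3)
    m=(im.min(2)>140)&(im.max(2).astype(int)-im.min(2)<40)&(abs(P[...,2]-z)<.012)&(P[...,0]>box[0])&(P[...,0]<box[1])&(P[...,1]>box[2])&(P[...,1]<box[3])
    k,L,s,c=cv2.connectedComponentsWithStats(m.astype(np.uint8))
    for i in range(1,k):
        if s[i,4]>40: print(n,s[i,4],"c",c[i].round(1),at_z(n,[c[i]],z).round(4), "size",s[i,2:4])
E
python3 - <<'E'
from lids import *
f=lambda L:np.array(L)/2.58+[170,100]
print(at_z("top",f([[151,243],[199,237],[253,242]]),.078).round(3))
print(at_z("scene",np.array([[204,288],[250,264],[309,244]])*.35+150,.078).round(3))
for n in("top","scene"): lids(n,.078,[.45,.65,.05,.4])
E
```

```text
[[0.545 0.317 0.078]
 [0.551 0.257 0.078]
 [0.544 0.189 0.078]]
[[0.545 0.32  0.078]
 [0.549 0.264 0.078]
 [0.54  0.197 0.078]]
top 213 c [245.6 190.7] [[0.5552 0.2618 0.078 ]] size [16 17]
top 214 c [267.2 193.1] [[0.546  0.1924 0.078 ]] size [17 17]
top 215 c [227.7 193.4] [[0.5473 0.3193 0.078 ]] size [17 16]
scene 62 c [219.3 252.6] [[0.5418 0.3288 0.078 ]] size [17 11]
```

```bash
python3 - <<'E'
from h import *
f=lambda L:np.array(L)/2.58+[170,100]
p=at_z("top",f([[510,250],[564,250],[612,250],[664,250]]),.08); print(p.round(4))
p=at_z("top",f([[511,200],[508,300],[613,200],[612,300]]),.08); print(p.round(4))
s=-.05;c=1
for y in(-.096,-.028,.028,.096): print([.603-.07+y*.05, -.227-.07*.05*1+y])
goto(0,[.544,.193,.30])
E
python3 -m inch '[0,0,0,0,60,0,1, 0,0,0,0,120,0,1, 0,0,0,-10,180,0,1, 0,0,0,-20,240,0,1, 0,0,0,-30,300,0,1, 0,0,0,-36,350,-20,1, 0,0,0,-36,372,-50,1, 0,0,0,-36,372,-100,1, 0,0,0,-36,372,-150,1, 0,0,0,-36,372,-150,1]' 50
python3 -c "
from h import *; goto(0,[.5445,.1925,.061]); save('scene','s3')"
```

```text
[[ 0.5282 -0.1285  0.08  ]
 [ 0.5271 -0.1947  0.08  ]
 [ 0.5261 -0.2532  0.08  ]
 [ 0.525  -0.3165  0.08  ]]
[[ 0.5907 -0.1316  0.08  ]
 [ 0.4666 -0.1243  0.08  ]
 [ 0.5884 -0.2571  0.08  ]
 [ 0.4646 -0.2506  0.08  ]]
[0.5281999999999999, -0.3265]
[0.5316, -0.2585]
[0.5343999999999999, -0.2025]
[0.5378, -0.1345]
[-0.1 -0.1  0.2] [-37.5 365.4 -48. ] q [ 0.66  0.48 -0.73  1.45  0.32  1.33 -0.09] F [-0.7 -0.2  0.9] M [0.05 0.04 0.01] gap 0.748
clock: 14.32
position: [0.5439, 0.1985, 0.1952]
tcp_rot: [-0.003, 0.708, 0.706, -0.003]
ft_force: [-0.1, -0.6, 0.6]
finger_gap: 0.999
gripper_force: 0.0
[-0.  -0.5  0.2] [   0.6   -6.  -134.2] q [ 0.03  0.57 -0.73  1.75  0.44  0.99 -0.86] F [-0.1 -0.6  0.6] M [-0.02 -0.04 -0.03] gap 0.999
```

```bash
python3 -m inch '[0,0,0,0,-7,-30,1, 0,0,0,0,-7,-70,1, 0,0,0,0,-7,-105,1, 0,0,0,0,-7,-130,1, 0,0,0,0,-7,-134,1, 0,0,0,0,-7,-134,1, 0,0,0,0,-7,-134,-1, 0,0,0,0,-7,-134,-1, 0,0,0,0,-7,-134,-1, 0,0,0,0,-7,-134,-1, 0,0,0,0,-7,-134,-1]' 50
python3 -c "
from h import *; goto(0,[.5445,.1925,.061])"
```

```text
clock: 15.75
position: [0.5464, 0.1929, 0.0656]
tcp_rot: [-0.001, 0.708, 0.706, 0.001]
ft_force: [-0.3, -1.5, 9.6]
finger_gap: 0.664
gripper_force: 51.7
[-0.2  0.   0.2] [-1.9 -0.4 -4.6] q [-0.03  0.72 -0.61  1.88  0.6   0.73 -1.  ] F [-0.3 -1.5  9.6] M [-0.3   0.21 -0.02] gap 0.664
```

```bash
python3 -m inch '[0,0,0,0,0,40,-1, 0,0,0,0,0,90,-1, 0,0,0,0,0,140,-1, 0,0,0,0,0,190,-1, 0,0,0,0,-30,210,-1, 0,0,0,-5,-75,210,-1, 0,0,0,-10,-125,210,-1, 0,0,0,-15,-175,210,-1, 0,0,0,-20,-225,210,-1, 0,0,-1,-25,-275,210,-1, 0,0,-2,-30,-325,210,-1, 0,0,-3,-36,-375,210,-1, 0,0,-3,-36,-425,210,-1, 0,0,-3,-36,-460,210,-1, 0,0,-3,-36,-477,200,-1, 0,0,-3,-36,-477,160,-1, 0,0,-3,-36,-477,120,-1, 0,0,-3,-36,-477,100,-1, 0,0,-3,-36,-477,100,-1]' 50
python3 -c "
from h import *; goto(0,[.510,-.2845,.1136],-3)
save('scene','s4')"
python3 - <<'E'
import cv2; im=cv2.imread('pics/s4.png'); cv2.imwrite('pics/s4c.png',cv2.resize(im[110:330,150:470],None,fx=2.5,fy=2.5,interpolation=cv2.INTER_CUBIC))
E
```

```text
clock: 18.12
position: [0.5087, -0.2827, 0.1625]
tcp_rot: [-0.003, 0.726, 0.688, -0.0]
ft_force: [0.2, -0.5, -0.7]
finger_gap: 0.663
gripper_force: 54.0
[-0.3 -0.3  0.1] [  1.3  -1.8 -48.9] q [ 0.85  0.6  -0.66  1.78  0.45  0.92 -0.06] F [ 0.2 -0.5 -0.7] M [ 0.01 -0.03 -0.04] gap 0.663
```

View pics/s4c.png

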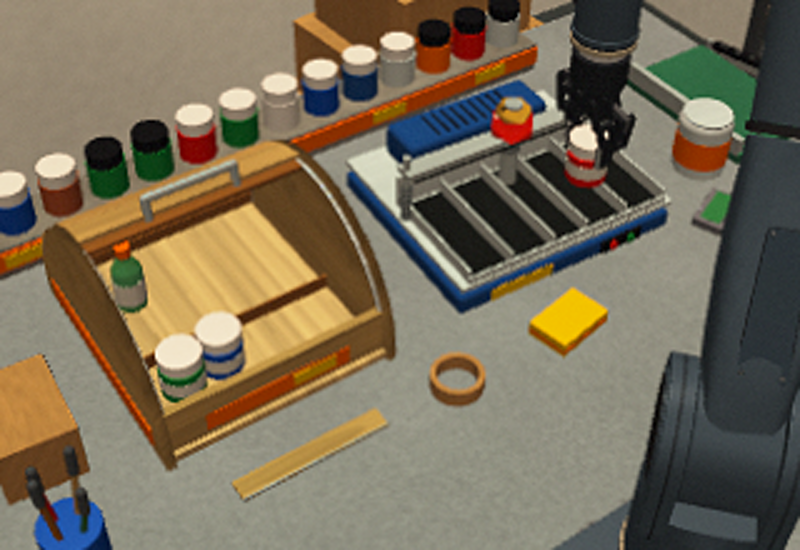

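The picture shows the red jar held above the lane just right of the stud, at (585,160). Green and blue still stand in the cabinet at (180,368) and (218,345).

```bash
python3 -m inch '[0,0,0,1,-2,-15,-1, 0,0,0,1,-2,-28,-1, 0,0,0,1,-2,-38,-1, 0,0,0,1,-2,-45,-1, 0,0,0,1,-2,-49,-1, 0,0,0,1,-2,-49,-1]' 50
python3 -c "
from h import *; goto(0,[.510,-.2845,.1136],-3)"
```

```text
clock: 18.92
position: [0.5105, -0.2863, 0.1148]
tcp_rot: [-0.002, 0.727, 0.687, 0.0]
ft_force: [-0.3, -0.2, -2.3]
finger_gap: 0.667
gripper_force: 54.0
[-0.2 -0.1  0.2] [-0.5  1.8 -1.2] q [ 0.82  0.66 -0.62  1.82  0.5   0.83 -0.1 ] F [-0.3 -0.2 -2.3] M [0.01 0.04 0.  ] gap 0.667
```

```bash
python3 -m inch '[0,0,0,0,0,-1,0.7, 0,0,0,0,0,-1,0.7, 0,0,0,0,0,-1,0.7, 0,0,0,0,0,25,0.7, 0,0,0,0,0,65,0.7, 0,-5,0,-20,0,75,-1, 0,-10,0,-40,0,75,-1, 0,-15,0,-60,1,75,-1, 0,-20,0,-70,1,60,-1, 0,-20,0,-70,1,30,-1, 0,-20,0,-70,1,10,-1, 0,-20,0,-70,1,-6,-1, 0,-20,0,-70,1,-6,-1, 0,-20,0,-70,1,-6,-1]' 50
python3 -c "
from h import *; goto(20,[.549,-.2885,.107],-3)"
```

```text
clock: 20.68
position: [0.4409, -0.2854, 0.1096]
tcp_rot: [0.118, 0.715, 0.677, 0.126]
ft_force: [0.8, -1.3, 0.7]
finger_gap: 0.003
gripper_force: 0.0
[-1.2 -0.  -0.1] [108.1  -3.1  -2.6] q [ 1.02  0.53 -0.57  2.23  0.55  0.18 -0.03] F [ 0.8 -1.3  0.7] M [-0.05  0.35 -0.04] gap 0.003
```

```bash
python3 -m inch '[0,0,0,12,0,0,-1, 0,0,0,24,0,0,-1, 0,0,0,34,-1,0,-1, 0,0,0,44,-1,0,-1, 0,0,0,54,-2,0,-1, 0,0,0,64,-2,0,-1, 0,0,0,74,-3,0,-1, 0,0,0,84,-3,0,-1, 0,0,0,93,-3,0,-1, 0,0,0,98,-4,0,-1, 0,0,0,100,-4,0,-1]' 50
python3 - <<'E'
from lids import *
goto(20,[.549,-.2885,.107],-3)
im,dp=save("scene","s5"); lids("scene",.124,[.4,.7,-.45,0],dp,im); lids("top",.124,[.4,.7,-.45,0])
cv2.imwrite('pics/s5c.png',cv2.resize(im[110:230,280:440,::-1],None,fx=4,fy=4,interpolation=cv2.INTER_CUBIC))
E
```

```text
clock: 22.05
position: [0.5407, -0.2894, 0.1089]
tcp_rot: [0.118, 0.716, 0.677, 0.126]
ft_force: [-2.2, 1.5, 1.6]
finger_gap: -0.001
gripper_force: 0.8
[-1.2 -0.1 -0. ] [ 8.3  0.9 -1.9] q [ 0.88  0.61 -0.55  2.03  0.53  0.3  -0.08] F [-2.2  1.5  1.6] M [-0.    0.56 -0.01] gap -0.001
top 43 c [416.6 178.6] [[ 0.5766 -0.276   0.124 ]] size [8 8]
```

View pics/s5c.png

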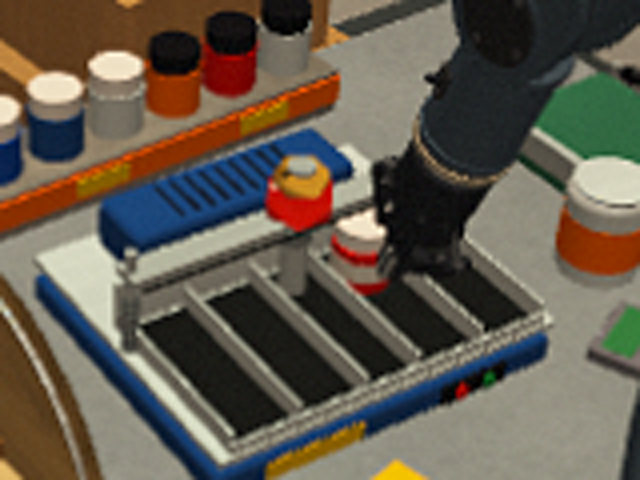

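The red jar stands in its lane at (360,250), upright and sliding under the bar.

```bash
python3 -m inch '[0,0,0,3,0,0,-1, 0,0,0,6,0,0,-1, 0,0,0,8,0,0,-1, 0,0,0,8,0,0,-1]' 50
python3 -c "
from h import *; goto(20,[.549,-.2885,.107],-3)"
```

```text
clock: 22.65
position: [0.5488, -0.2893, 0.109]
tcp_rot: [0.118, 0.715, 0.677, 0.126]
ft_force: [0.2, 0.7, -0.2]
finger_gap: -0.004
gripper_force: 0.0
[-1.2 -0.1 -0.1] [ 0.2  0.8 -2. ] q [ 0.87  0.61 -0.55  2.01  0.53  0.31 -0.09] F [ 0.2  0.7 -0.2] M [-0.01  0.35  0.05] gap -0.004
```

```bash
python3 -m inch '[0,0,0,3,0,0,-1, 0,0,0,6,0,0,-1, 0,0,0,6,0,0,-1]' 50
python3 -c "
from h import *; goto(20,[.549,-.2885,.107],-3)"; python3 -m inch '[0,0,0,2,0,0,-1, 0,0,0,4,0,0,-1, 0,0,0,4,0,0,-1]'; python3 -c "
from h import *; goto(20,[.549,-.2885,.107],-3)"
```

```text
clock: 23.02
position: [0.555, -0.2892, 0.109]
tcp_rot: [0.118, 0.715, 0.677, 0.127]
ft_force: [-0.3, 0.1, -0.1]
finger_gap: 0.0
gripper_force: 0.0
[-1.2 -0.1 -0.1] [-6.   0.7 -2. ] q [ 0.86  0.62 -0.55  2.    0.53  0.32 -0.09] F [-0.3  0.1 -0.1] M [0.02 0.3  0.02] gap 0.0
clock: 23.4
position: [0.5582, -0.2894, 0.1089]
tcp_rot: [0.118, 0.716, 0.677, 0.126]
ft_force: [-3.0, -0.6, 2.0]
finger_gap: -0.003
gripper_force: 1.6
[-1.2 -0.1 -0. ] [-9.2  0.9 -1.9] q [ 0.86  0.62 -0.55  1.99  0.53  0.32 -0.09] F [-3.  -0.6  2. ] M [ 0.04  0.87 -0.05] gap -0.003
```

```bash
for i in 1; do python3 -m inch '[0,0,0,2,0,0,-1, 0,0,0,4,0,0,-1, 0,0,0,4,0,0,-1]'; python3 -c "
from h import *; goto(20,[.549,-.2885,.107],-3)"; done
```

```text
clock: 23.78
position: [0.5587, -0.2896, 0.1078]
tcp_rot: [0.115, 0.716, 0.677, 0.124]
ft_force: [-17.0, 2.0, 11.1]
finger_gap: 0.001
gripper_force: 8.7
[-1.2 -0.5  0. ] [-9.7  1.1 -0.8] q [ 0.85  0.62 -0.55  1.99  0.53  0.33 -0.09] F [-17.    2.   11.1] M [0.28 2.89 0.06] gap 0.001
```

```bash
python3 -m inch '[0,0,0,-20,0,5,-1, 0,0,0,-50,0,20,-1, 0,5,0,-50,0,60,-1, 0,10,1,-50,30,110,0, 0,15,2,-50,80,160,1, 0,20,3,-40,130,180,1, 0,20,3,-30,180,180,1, 0,20,3,-20,230,180,1, 0,20,3,-20,230,180,1, 0,20,3,-20,230,180,1]' 50
python3 - <<'E'
from lids import *
lids("top",.078,[.45,.65,.05,.4]); lids("top",.124,[.4,.7,-.45,0])
for k in("jar_green","jar_blue"):
    for a in r.regions_of("scene",k)[:1]: print(k,a["box"],a["confidence"])
goto(0,[.552,.261,.28])
E
```

```text
clock: 25.02
position: [0.5427, -0.0596, 0.2889]
tcp_rot: [-0.005, 0.709, 0.706, 0.003]
ft_force: [0.7, -0.3, -0.3]
finger_gap: 1.0
gripper_force: 0.0
top 206 c [245.7 190.7] [[0.5552 0.2616 0.078 ]] size [16 16]
top 207 c [227.8 193.5] [[0.5469 0.3192 0.078 ]] size [17 16]
jar_green [220.5, 258.1, 19.0, 30.0] 0.92
jar_blue [239.6, 247.1, 21.7, 27.6] 0.59
[-0.6 -0.1  0.4] [  9.6 321.7  -8.8] q [ 0.56  0.43 -0.78  1.71  0.32  1.14 -0.31] F [ 0.2 -0.  -0.4] M [-0.03  0.05  0.03] gap 0.999
```

```bash
python3 -m inch '[0,0,0,3,55,0,1, 0,0,0,6,110,0,1, 0,0,0,9,165,0,1, 0,0,0,12,220,0,1, 0,0,0,12,270,0,1, 0,0,0,12,305,0,1, 0,0,0,12,321,-10,1, 0,0,0,12,321,-60,1, 0,0,0,12,321,-110,1, 0,0,0,12,321,-160,1, 0,0,0,12,321,-200,1, 0,0,0,12,321,-220,1, 0,0,0,12,321,-222,1, 0,0,0,12,321,-222,1, 0,0,0,12,321,-222,-1, 0,0,0,12,321,-222,-1, 0,0,0,12,321,-222,-1, 0,0,0,12,321,-222,-1, 0,0,0,12,321,-222,-1]' 50
python3 -c "
from h import *; goto(0,[.555,.262,.066])"
```

```text
clock: 27.6
position: [0.5553, 0.2619, 0.0685]
tcp_rot: [-0.004, 0.709, 0.705, 0.004]
ft_force: [-0.9, -1.6, 7.8]
finger_gap: 0.667
gripper_force: 51.9
[-0.7 -0.   0.3] [-0.3  0.1 -2.5] q [-0.12  0.76 -0.64  1.79  0.6   0.79 -1.07] F [-0.9 -1.6  7.8] M [-0.26  0.1  -0.04] gap 0.667
```

```bash
python3 -m inch '[0,0,0,0,0,40,-1, 0,0,0,0,0,90,-1, 0,0,0,0,0,140,-1, 0,0,0,0,0,190,-1, 0,0,0,0,-30,210,-1, 0,0,0,-5,-75,210,-1, 0,0,0,-10,-125,210,-1, 0,0,0,-15,-175,210,-1, 0,0,0,-20,-225,210,-1, 0,0,-1,-25,-275,210,-1, 0,0,-2,-30,-325,210,-1, 0,0,-3,-39,-375,210,-1, 0,0,-3,-39,-410,200,-1, 0,0,-3,-39,-423,180,-1, 0,0,-3,-39,-423,150,-1, 0,0,-3,-39,-423,120,-1, 0,0,-3,-39,-423,95,-1, 0,0,-3,-39,-423,75,-1, 0,0,-3,-39,-423,75,-1]' 50
python3 -c "
from h import *; goto(0,[.516,-.1610,.1155],-3)"
```

```text
clock: 29.98
position: [0.5147, -0.1612, 0.1413]
tcp_rot: [-0.006, 0.727, 0.687, 0.003]
ft_force: [-0.5, 0.2, -1.0]
finger_gap: 0.666
gripper_force: 53.9
[-0.7 -0.2  0.2] [  1.3   0.2 -25.8] q [ 0.67  0.58 -0.68  1.91  0.47  0.82 -0.32] F [-0.5  0.2 -1. ] M [-0.09  0.   -0.04] gap 0.666
```

```bash
python3 -m inch '[0,0,0,1,0,-12,-1, 0,0,0,1,0,-21,-1, 0,0,0,1,0,-26,-1, 0,0,0,1,0,-26,0.7, 0,0,0,1,0,-26,0.7, 0,0,0,1,0,-26,0.7, 0,0,0,1,0,0,0.7, 0,0,0,1,0,40,0.7, 0,-5,0,-20,0,50,-1, 0,-10,0,-40,1,50,-1, 0,-15,0,-60,2,50,-1, 0,-20,0,-70,3,35,-1, 0,-20,0,-70,3,5,-1, 0,-20,0,-70,3,-15,-1, 0,-20,0,-70,3,-32,-1, 0,-20,0,-70,3,-32,-1, 0,-20,0,-70,3,-32,-1]' 50
python3 - <<'E'
from lids import *
goto(20,[.5587+.124*.053,-.165,.109],-3)
im,dp=save("scene","s6"); cv2.imwrite('pics/s6c.png',cv2.resize(im[110:230,280:440,::-1],None,fx=4,fy=4,interpolation=cv2.INTER_CUBIC))
E
```

```text
clock: 32.1
position: [0.4454, -0.1582, 0.1096]
tcp_rot: [0.114, 0.715, 0.677, 0.129]
ft_force: [-0.2, 0.8, -0.7]
finger_gap: 0.001
gripper_force: 0.0
[-1.8 -0.1 -0.2] [119.9  -6.8  -0.6] q [ 0.78  0.47 -0.63  2.38  1.44  0.18 -1.21] F [-0.2  0.8 -0.7] M [-0.03  0.42 -0.  ] gap 0.001
```

View pics/s6c.png

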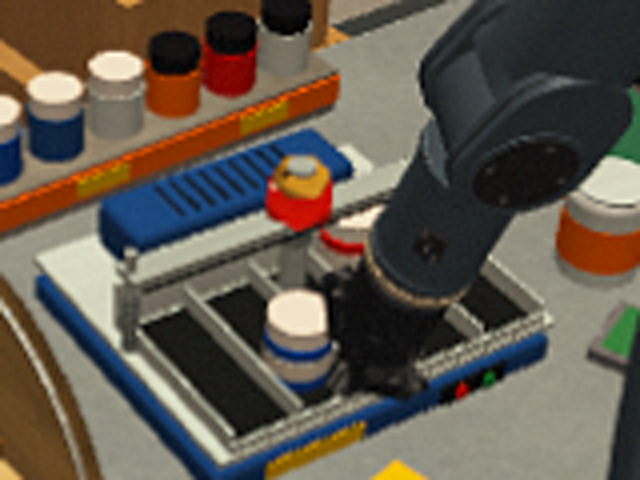

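Red is under the bar and blue stands in its lane at (300,345), with the closed fingers in front of it.

```bash
python3 -m inch '[0,0,0,12,0,0,-1, 0,0,0,24,-1,0,-1, 0,0,0,34,-1,0,-1, 0,0,0,44,-2,0,-1, 0,0,0,54,-2,0,-1, 0,0,0,64,-3,0,-1, 0,0,0,74,-3,0,-1, 0,0,0,84,-4,0,-1, 0,0,0,93,-5,0,-1, 0,0,0,100,-6,0,-1, 0,0,0,106,-6,0,-1, 0,0,0,111,-6,0,-1, 0,0,0,115,-6,0,-1, 0,0,0,118,-6,0,-1, 0,0,0,120,-6,0,-1, 0,0,0,120,-6,0,-1]' 50
python3 -c "
from h import *; goto(20,[.5587+.124*.053,-.165,.109],-3)"
```

```text
clock: 34.15
position: [0.5651, -0.1643, 0.1098]
tcp_rot: [0.114, 0.715, 0.677, 0.129]
ft_force: [-3.4, 0.9, 1.6]
finger_gap: 0.002
gripper_force: 1.6
[-1.7 -0.1 -0.2] [ 0.2 -0.7 -0.8] q [ 0.78  0.62 -0.77  2.11  1.08  0.39 -0.85] F [-3.4  0.9  1.6] M [0.09 0.85 0.02] gap 0.002
```

```bash
python3 -m inch '[0,0,0,2,0,0,-1, 0,0,0,3,0,0,-1, 0,0,0,4,0,0,-1, 0,0,0,4,0,0,-1]' 50
python3 -c "
from h import *; goto(20,[.5587+.124*.053,-.165,.109],-3)"
```

```text
clock: 34.65
position: [0.5657, -0.1644, 0.1089]
tcp_rot: [0.113, 0.716, 0.677, 0.127]
ft_force: [-20.5, 1.4, 14.4]
finger_gap: 0.001
gripper_force: 10.9
[-1.7 -0.4 -0.1] [-0.4 -0.6  0.1] q [ 0.78  0.62 -0.77  2.11  1.07  0.4  -0.85] F [-20.5   1.4  14.4] M [0.32 3.25 0.17] gap 0.001
```

```bash
python3 -m inch '[0,0,0,-20,0,5,-1, 0,0,0,-50,0,20,-1, 0,5,0,-50,0,60,-1, 0,10,1,-50,10,110,0, 0,15,2,-45,30,160,1, 0,20,3,-40,60,180,1, 0,20,3,-30,110,180,1, 0,20,3,-25,160,180,1, 0,20,3,-22,165,180,1, 0,20,3,-22,165,180,1]' 50
python3 - <<'E'
from lids import *
lids("top",.078,[.45,.65,.05,.4]); lids("top",.124,[.4,.7,-.45,0])
goto(0,[.5475,.3195,.29])
E
```

```text
clock: 35.9
position: [0.5478, 0.0006, 0.2899]
tcp_rot: [-0.008, 0.709, 0.705, 0.006]
ft_force: [0.5, 0.3, -0.4]
finger_gap: 1.0
gripper_force: 0.0
top 212 c [227.8 193.4] [[0.5472 0.3193 0.078 ]] size [17 16]
[-1.1 -0.2  0.4] [-1.000e-01  3.204e+02  3.000e-01] q [ 0.63  0.53 -1.1   1.7   0.48  1.22 -0.59] F [ 0.3  0.1 -0.8] M [ 0.   -0.07  0.04] gap 0.997
```

```bash
python3 -m inch '[0,0,0,0,55,0,1, 0,0,0,0,110,0,1, 0,0,0,0,165,0,1, 0,0,0,0,220,0,1, -1,0,0,0,270,0,1, -1,0,0,0,305,0,1, -1,0,0,0,320,-10,1, -1,0,0,0,320,-60,1, -1,0,0,0,320,-110,1, -1,0,0,0,320,-160,1, -1,0,0,0,320,-200,1, -1,0,0,0,320,-220,1, -1,0,0,0,320,-223,1, -1,0,0,0,320,-223,1, -1,0,0,0,320,-223,-1, -1,0,0,0,320,-223,-1, -1,0,0,0,320,-223,-1, -1,0,0,0,320,-223,-1, -1,0,0,0,320,-223,-1]' 50
python3 -c "
from h import *; goto(0,[.5475,.3195,.066])"
```

```text
clock: 38.38
position: [0.5482, 0.3211, 0.0685]
tcp_rot: [-0.002, 0.709, 0.705, 0.001]
ft_force: [-0.5, -1.3, 7.1]
finger_gap: 0.666
gripper_force: 52.3
[-0.2 -0.   0.3] [-0.7 -1.6 -2.5] q [-0.11  0.85 -0.85  1.72  0.77  0.94 -1.29] F [-0.5 -1.3  7.1] M [-0.34  0.13 -0.  ] gap 0.666
```

```bash
python3 -m inch '[0,0,0,0,0,40,-1, 0,0,0,0,0,90,-1, 0,0,0,0,0,140,-1, 0,0,0,0,0,190,-1, 0,0,0,0,-30,210,-1, 0,0,0,-5,-75,210,-1, 0,0,0,-10,-125,210,-1, 0,0,0,-15,-175,210,-1, 0,0,0,-20,-225,210,-1, 0,0,-1,-25,-275,210,-1, 0,0,-2,-29,-325,210,-1, 0,0,-3,-29,-375,210,-1, 0,0,-3,-29,-405,200,-1, 0,0,-3,-29,-414,180,-1, 0,0,-3,-29,-414,150,-1, 0,0,-3,-29,-414,120,-1, 0,0,-3,-29,-414,95,-1, 0,0,-3,-29,-414,75,-1, 0,0,-3,-29,-414,75,-1]' 50
python3 -c "
from h import *; goto(0,[.5195,-.0930,.1155],-3)"
```

```text
clock: 40.75
position: [0.5178, -0.0926, 0.1408]
tcp_rot: [-0.003, 0.727, 0.687, -0.0]
ft_force: [-0.7, -0.3, -0.5]
finger_gap: 0.662
gripper_force: 54.0
[-0.2 -0.3  0.2] [  1.7  -0.4 -25.3] q [ 0.71  0.65 -0.96  1.94  0.67  0.92 -0.65] F [-0.7 -0.3 -0.5] M [-0.05  0.05  0.02] gap 0.662
```

```bash
python3 -m inch '[0,0,0,8,0,-12,-1, 0,0,0,8,0,-21,-1, 0,0,0,8,0,-25,-1, 0,0,0,8,0,-25,0.7, 0,0,0,8,0,-25,0.7, 0,0,0,8,0,-25,0.7, 0,0,0,8,0,0,0.7, 0,0,0,8,0,40,0.7, 0,-5,0,-15,0,50,-1, 0,-10,0,-35,1,50,-1, 0,-15,0,-50,2,50,-1, 0,-16,0,-63,3,35,-1, 0,-16,0,-63,3,5,-1, 0,-16,0,-63,3,-15,-1, 0,-16,0,-63,3,-31,-1, 0,-16,0,-63,3,-31,-1, 0,-16,0,-63,3,-31,-1]' 50
python3 - <<'E'
from lids import *
goto(16,[.5587+.19*.053,-.097,.109],-3)
im,dp=save("scene","s7"); cv2.imwrite('pics/s7c.png',cv2.resize(im[110:230,280:440,::-1],None,fx=4,fy=4,interpolation=cv2.INTER_CUBIC))
E
```

```text
clock: 42.88
position: [0.4559, -0.0902, 0.1116]
tcp_rot: [0.094, 0.72, 0.68, 0.102]
ft_force: [0.7, -0.2, -0.8]
finger_gap: 0.006
gripper_force: 0.0
[-1.1 -0.1  0.1] [112.9  -6.8  -2.6] q [ 0.62  0.47 -0.69  2.36  1.18  0.31 -1.15] F [ 0.7 -0.2 -0.8] M [ 0.04  0.27 -0.02] gap 0.006
```

View pics/s7c.png

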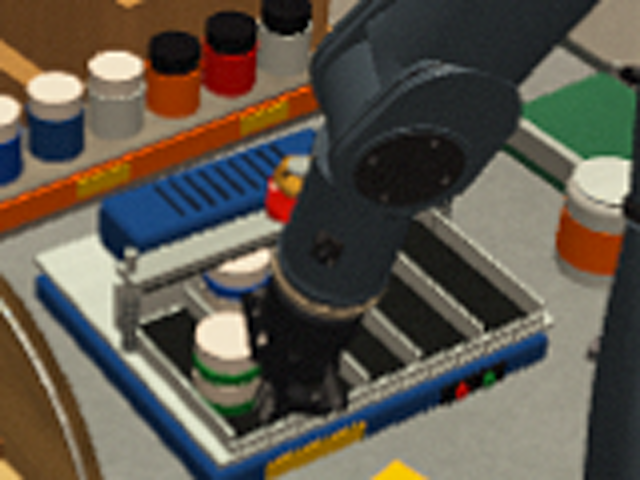

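The green jar stands in the leftmost lane at (225,365), and blue is home under the bar at (240,272).

```bash
python3 -m inch '[0,0,0,10,0,-1,-1, 0,0,0,20,-1,-1,-1, 0,0,0,30,-1,-1,-1, 0,0,0,40,-2,-1,-1, 0,0,0,50,-3,-1,-1, 0,0,0,60,-3,-1,-1, 0,0,0,70,-4,-1,-1, 0,0,0,80,-4,-1,-1, 0,0,0,89,-5,-1,-1, 0,0,0,96,-6,-1,-1, 0,0,0,102,-6,-1,-1, 0,0,0,107,-6,-1,-1, 0,0,0,111,-6,-1,-1, 0,0,0,114,-6,-1,-1, 0,0,0,116,-6,-1,-1, 0,0,0,116,-6,-1,-1]' 50
python3 -c "
from h import *; goto(16,[.5587+.19*.053,-.097,.109],-3)"
```

```text
clock: 44.92
position: [0.5697, -0.0963, 0.1095]
tcp_rot: [0.093, 0.72, 0.68, 0.1]
ft_force: [-9.7, 0.5, 6.5]
finger_gap: 0.002
gripper_force: 4.8
[-1.  -0.3  0.1] [-0.9 -0.7 -0.5] q [ 0.63  0.62 -0.78  2.09  0.99  0.5  -0.92] F [-9.7  0.5  6.5] M [ 0.19  1.86 -0.01] gap 0.002
```

```bash
python3 -m inch '[0,0,0,-20,0,5,-1, 0,0,0,-50,0,20,-1, 0,5,0,-50,0,60,-1, 0,10,1,-50,20,110,0, 0,16,2,-50,70,160,1, 0,16,3,-50,120,200,1, 0,16,3,-50,180,240,1, 0,16,3,-50,230,260,1, 0,16,3,-50,250,270,1, 0,16,3,-50,250,270,1]' 50
python3 - <<'E'
from tri import *
from lids import lids
goto(0,[.603,-.227,.4])
im,dp=save("scene","s8"); it,dt=save("top","t8")
for k in("stud_top","clamp_nut","jam_nut","clamp_bar","jar_red","jar_green","jar_blue"): tri(k)
A=cv2.resize(im[100:220,280:440,::-1],(800,600),interpolation=cv2.INTER_CUBIC)
B=cv2.resize(it[155:185,380:425,::-1],(450,300),interpolation=cv2.INTER_CUBIC)
C=cv2.resize(it[150:220,335:475,::-1],(450,225),interpolation=cv2.INTER_CUBIC)
A2=cv2.resize(im[120:200,300:370,::-1],(350,400),interpolation=cv2.INTER_CUBIC)
o=np.zeros((525,800,3),np.uint8); o[:300,:450]=B; o[300:,:450]=C; o[:400,450:]=A2; cv2.imwrite("pics/n8.png",o)
cv2.imwrite("pics/s8c.png",A)
E
```

```text
clock: 46.18
position: [0.5211, 0.1569, 0.3814]
tcp_rot: [-0.005, 0.708, 0.707, 0.004]
ft_force: [-0.1, -0.7, -1.1]
finger_gap: 1.001
gripper_force: 0.0
[-0.7 -0.   0.1] [  81.9 -383.9   18.6] q [ 0.34  0.44 -1.1   1.55  0.38  1.39 -0.79] F [-0.1 -0.7 -1.1] M [-0.07 -0.02 -0.02] gap 1.001
stud_top [ 0.603 -0.231  0.19 ] gap 8.9 mm 0.98 0.6
clamp_nut [ 0.612 -0.231  0.14 ] gap 2.2 mm 0.42 0.54
clamp_nut [0.349 0.19  0.576] gap 309.5 mm 0.42 0.49
clamp_nut [ 0.601 -0.229  0.174] gap 9.8 mm 0.32 0.54
clamp_nut [0.346 0.183 0.591] gap 310.9 mm 0.32 0.49
jam_nut [ 0.668 -0.362 -0.369] gap 128.5 mm 0.44 0.56
jam_nut [ 0.758 -0.095 -0.286] gap 435.1 mm 0.17 0.56
clamp_bar [ 0.436 -0.26   0.284] gap 300.3 mm 0.73 0.2
jar_red [ 0.586 -0.277  0.079] gap 6.4 mm 0.54 0.64
jar_green [ 0.657 -0.198 -0.027] gap 118.0 mm 0.63 0.75
jar_green [ 0.613 -0.091  0.056] gap 2.3 mm 0.63 0.58
jar_blue [ 0.639 -0.249  0.003] gap 106.7 mm 0.68 0.74
jar_blue [ 0.609 -0.168  0.06 ] gap 17.3 mm 0.68 0.57
```

View pics/n8.png

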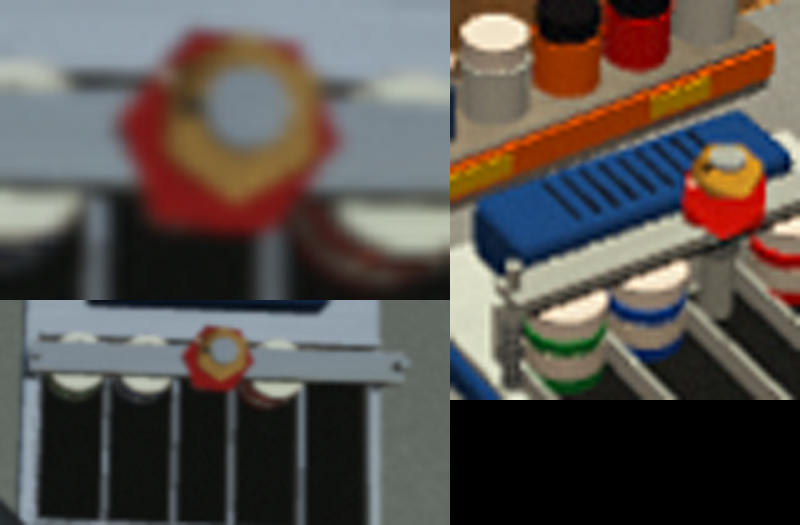

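Top crop: the red nut's corners point left and right at (120,125) and (340,130), so its flats face ±x. The brass nut's corner points to -x at (240,200). All three lids are under the bar.

```bash
python3 -m inch '[0,0,8,0,-40,0,1, 0,0,17,10,-90,0,1, 0,0,26,20,-140,0,1, 0,0,35,35,-190,0,1, 0,0,44,50,-240,0,1, 0,0,52,65,-290,0,1, 0,0,58,82,-340,-20,1, 0,0,58,82,-375,-50,1, 0,0,58,82,-385,-90,1, 0,0,58,82,-385,-130,1, 0,0,58,82,-385,-150,1, 0,0,58,82,-385,-150,1]' 50
python3 -c "
from h import *; goto(0,[.603,-.228,.172],58)"
```

```text
clock: 48.48
position: [0.6032, -0.2313, 0.2292]
tcp_rot: [-0.006, 0.278, 0.96, 0.0]
ft_force: [0.2, 0.7, 0.7]
finger_gap: 0.998
gripper_force: 0.0
[-0.2 -0.7  0.3] [ -0.2   3.3 -57.2] q [ 0.93  0.83 -1.27  1.52  0.8   1.4   0.61] F [0.2 0.7 0.7] M [ 0.03 -0.03  0.  ] gap 0.998
```

```bash
python3 -m inch '[0,0,0,0,2,-15,1, 0,0,0,0,2,-30,1, 0,0,0,0,2,-45,1, 0,0,0,0,2,-54,1, 0,0,0,0,2,-57,1, 0,0,0,0,2,-57,1, 0,0,0,0,2,-57,0.6]' 50
python3 -c "
from h import *; goto(0,[.603,-.228,.172],58)"
python3 -m inch '[0,0,0,0,0,0,-1, 0,0,0,0,0,0,-1, 0,0,0,0,0,0,-1, 0,0,0,0,0,0,-1]' 50
python3 - <<'E'
from h import *; goto(0,[.603,-.228,.172],58)
im,dp=save("scene","s9"); cv2.imwrite('pics/s9c.png',cv2.resize(im[100:220,280:440,::-1],None,fx=4,fy=4,interpolation=cv2.INTER_CUBIC))
E
```

```text
clock: 49.35
position: [0.6038, -0.2293, 0.1735]
tcp_rot: [-0.005, 0.279, 0.96, 0.0]
ft_force: [-0.6, -0.5, -0.1]
finger_gap: 0.82
gripper_force: 0.0
[-0.2 -0.6  0.4] [-0.8  1.3 -1.5] q [ 0.92  0.89 -1.24  1.59  0.85  1.31  0.56] F [-0.6 -0.5 -0.1] M [0.03 0.01 0.02] gap 0.82
clock: 49.85
position: [0.6047, -0.2279, 0.1746]
tcp_rot: [-0.004, 0.278, 0.96, 0.001]
ft_force: [1.7, 4.0, 7.0]
finger_gap: 0.659
gripper_force: 51.2
[-0.3 -0.4  0.3] [-1.7 -0.1 -2.6] q [ 0.92  0.88 -1.24  1.58  0.85  1.31  0.56] F [1.7 4.  7. ] M [ 1.04 -0.18 -0.2 ] gap 0.659
```

View pics/s9c.png

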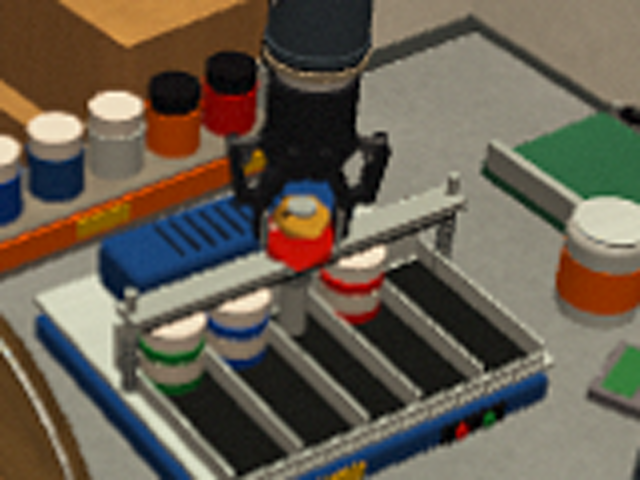

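The red nut is held across its flats, with the jaws at (300,220), and all three jars are under the bar.

```bash
python3 -m inch '[0,0,-10,0,0,-0.5,-1, 0,0,-20,0,0,-1,-1, 0,0,-30,0,0,-1.5,-1, 0,0,-40,0,0,-2,-1, 0,0,-50,0,0,-2.5,-1, 0,0,-60,0,0,-3,-1, 0,0,-70,0,0,-3.5,-1, 0,0,-80,0,0,-4,-1]' 60
python3 -c "
from h import *; goto(0,[.604,-.228,.1706],-22)"
```

```text
clock: 50.9
position: [0.6075, -0.2275, 0.1709]
tcp_rot: [-0.002, 0.832, 0.555, 0.008]
ft_force: [12.4, 2.7, -2.0]
finger_gap: 0.65
gripper_force: 62.5
[-0.7  0.6  0.6] [-3.5 -0.5 -0.3] q [ 0.81  0.75 -0.93  1.6   0.64  1.11 -0.67] F [12.4  2.7 -2. ] M [ 0.61 -2.86  0.21] gap 0.65
```

```bash
python3 -m inch '[0,0,-10,5,0,-0.5,-1, 0,0,-20,5,0,-1,-1, 0,0,-30,5,0,-1.5,-1, 0,0,-40,5,0,-2,-1, 0,0,-40,5,0,-2,-1]' 60
python3 -c "
from h import *; goto(0,[.608,-.228,.1686],-62)"
```

```text
clock: 51.52
position: [0.6091, -0.2288, 0.1687]
tcp_rot: [-0.002, 0.971, 0.238, 0.005]
ft_force: [-4.0, 1.9, 9.3]
finger_gap: 0.652
gripper_force: 65.3
[-0.4  0.6  0.5] [-1.1  0.8 -0.1] q [ 0.72  0.7  -0.74  1.6   0.52  1.04 -1.26] F [-4.   1.9  9.3] M [ 0.04  0.44 -0.23] gap 0.652
```

```bash
python3 -m inch '[0,0,-8,0,0,-0.4,-1, 0,0,-16,0,0,-0.8,-1, 0,0,-24,0,0,-1.2,-1]' 70
python3 -c "
from h import *; goto(0,[.608,-.228,.1674],-86)"; python3 -m inch '[0,0,-8,0,0,-0.4,-1, 0,0,-16,0,0,-0.8,-1]' 80
python3 -c "
from h import *; goto(0,[.608,-.228,.1666],-102)"
```

```text
clock: 51.9
position: [0.6104, -0.2296, 0.1685]
tcp_rot: [-0.0, 0.999, 0.031, 0.008]
ft_force: [-1.9, -2.8, 16.7]
finger_gap: 0.639
gripper_force: 70.9
[-0.1  0.9  0.5] [-2.4  1.6 -1.1] q [ 0.66  0.67 -0.63  1.61  0.45  1.   -1.62] F [-1.9 -2.8 16.7] M [-0.94  0.19  1.5 ] gap 0.639
clock: 52.15
position: [0.6124, -0.2308, 0.1688]
tcp_rot: [0.001, 0.994, -0.108, 0.01]
ft_force: [3.2, -7.5, 17.4]
finger_gap: 0.629
gripper_force: 89.4
[0.2 1.2 0.4] [-4.4  2.8 -2.2] q [ 0.62  0.66 -0.56  1.61  0.4   0.97 -1.85] F [ 3.2 -7.5 17.4] M [-1.87 -0.91  2.43] gap 0.629
```

```bash
python3 -m inch '[0,0,8,0,0,1,-1, 0,0,8,-4,3,2,0.6, 0,0,8,-4,3,2,0.6, 0,0,8,-4,3,2,0.8, 0,0,8,-4,3,40,0.8, 0,0,8,-4,3,100,0.8, 0,0,18,-4,50,150,0.8, 0,0,28,-20,110,180,0.8, 0,0,38,-40,170,190,0.8, 0,0,48,-50,230,190,0.8, 0,0,58,-60,290,190,0.8, 0,0,58,-60,330,190,0.8, 0,0,58,-60,350,190,0.8, 0,0,58,-60,350,190,0.8]' 60
python3 - <<'E'
from tri import *
im,dp=save("scene","s10"); it,dt=save("top","t10")
for k in("stud_top","clamp_nut","jam_nut"): tri(k)
B=cv2.resize(it[155:185,380:425,::-1],(450,300),interpolation=cv2.INTER_CUBIC)
C=cv2.resize(it[150:220,335:475,::-1],(450,225),interpolation=cv2.INTER_CUBIC)
A2=cv2.resize(im[120:200,300:370,::-1],(350,400),interpolation=cv2.INTER_CUBIC)
o=np.zeros((525,800,3),np.uint8); o[:300,:450]=B; o[300:,:450]=C; o[:400,450:]=A2; cv2.imwrite("pics/n10.png",o)
f=lambda c,s,o:np.array(c)/s+o
print(at_z("top",f([[248,107]],10,[380,155]),.194).round(4))
V,U=np.mgrid[160:180,345:460]; P=deproj("top",np.c_[U.ravel(),V.ravel()],dt); z=P[(P[:,2]>.125)&(P[:,2]<.155),2]; print("bar top med z",np.median(z),np.histogram(z,10))
_,d0=None,None
E
```

```text
clock: 53.9
position: [0.5477, 0.1227, 0.3549]
tcp_rot: [-0.004, 0.921, 0.39, 0.004]
ft_force: [-0.3, -0.0, -0.3]
finger_gap: 0.901
gripper_force: 0.0
stud_top [ 0.598 -0.222  0.201] gap 13.4 mm 0.93 0.69
stud_top [0.326 0.101 0.511] gap 117.2 mm 0.93 0.28
clamp_nut [ 0.608 -0.225  0.136] gap 2.6 mm 0.64 0.42
clamp_nut [0.66  0.042 0.064] gap 556.3 mm 0.5 0.42
jam_nut [ 0.594 -0.225  0.182] gap 6.6 mm 0.48 0.45
[[ 0.6029 -0.229   0.194 ]]
bar top med z 0.139160440154255 (array([ 81,  28,  25, 128, 406, 310,  74,  10,   5,   4]), array([0.12500602, 0.1279788 , 0.13095158, 0.13392436, 0.13689714,
       0.13986992, 0.1428427 , 0.14581548, 0.14878826, 0.15176104,
       0.15473382]))
```

View pics/n10.png

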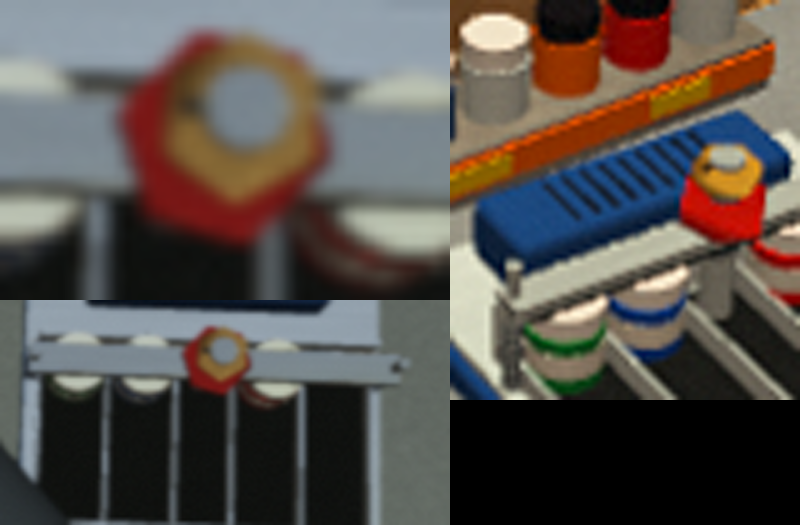

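The red nut now has corners at (328,155) and (248,240), turned about 17° past a multiple of 60°. The bar sits on the three lids, with its top measured at 139 mm. I'll re-grip across the bar and check the torque.

```bash
python3 -m inch '[0,0,5,10,-50,0,1, 0,0,10,20,-100,0,1, 0,0,15,30,-150,0,1, 0,0,20,40,-200,0,1, 0,0,25,50,-250,0,1, 0,0,25,58,-300,-20,1, 0,0,25,58,-335,-60,1, 0,0,25,58,-351,-100,1, 0,0,25,58,-351,-130,1, 0,0,25,58,-351,-160,1, 0,0,25,58,-351,-180,1, 0,0,25,58,-351,-186,1, 0,0,25,58,-351,-186,1, 0,0,25,58,-351,-186,1]' 80
python3 -c "
from h import *; goto(0,[.606,-.2285,.168],-19)"
```

```text
clock: 56.05
position: [0.6071, -0.2303, 0.1701]
tcp_rot: [-0.004, 0.816, 0.578, 0.004]
ft_force: [0.0, -0.2, -0.6]
finger_gap: 0.996
gripper_force: 0.0
[-0.6  0.1  0.4] [-1.1  1.8 -2.1] q [ 0.81  0.76 -0.92  1.59  0.64  1.12 -0.6 ] F [ 0.  -0.2 -0.6] M [-0.02  0.01 -0.05] gap 0.996
```

```bash
python3 -m inch '[0,0,0,-1,2,-2,-1, 0,0,0,-1,2,-2,-1, 0,0,0,-1,2,-2,-1, 0,0,0,-1,2,-2,-1, 0,0,0,-1,2,-2,-1]' 80
python3 -c "
from h import *; goto(0,[.606,-.2285,.168],-19)"; python3 -m inch '[0,0,-5,0,0,0,-1, 0,0,-10,0,0,0,-1]' 80
python3 -c "
from h import *; goto(0,[.606,-.2285,.168],-29)"
```

```text
clock: 56.68
position: [0.6069, -0.2284, 0.1686]
tcp_rot: [-0.003, 0.816, 0.578, 0.005]
ft_force: [1.5, -0.3, 6.8]
finger_gap: 0.637
gripper_force: 82.6
[-0.6  0.2  0.3] [-0.9 -0.1 -0.6] q [ 0.81  0.75 -0.92  1.6   0.64  1.12 -0.61] F [ 1.5 -0.3  6.8] M [-0.23 -0.43  0.2 ] gap 0.637
clock: 56.92
position: [0.6071, -0.2285, 0.1686]
tcp_rot: [-0.002, 0.863, 0.504, 0.005]
ft_force: [2.6, -1.5, 5.9]
finger_gap: 0.632
gripper_force: 84.8
[-0.5  0.4  0.4] [-1.1 -0.  -0.6] q [ 0.79  0.74 -0.88  1.6   0.61  1.09 -0.76] F [ 2.6 -1.5  5.9] M [-0.51 -0.63  1.19] gap 0.632
```

```bash
python3 -m inch '[0,0,0,0,0,0,1, 0,0,0,0,0,0,1, 0,0,0,0,0,0,1, 0,0,0,0,0,30,1, 0,0,0,0,0,70,1, 0,0,10,0,0,70,0.6, 0,0,20,0,0,70,0.6, 0,0,30,0,0,70,0.6, 0,0,40,0,0,70,0.6, 0,0,50,0,0,70,0.6, 0,0,60,0,0,70,0.6, 0,0,70,0,0,70,0.6, 0,0,80,0,0,70,0.6, 0,0,90,0,0,70,0.6, 0,0,100,0,0,70,0.6, 0,0,110,0,0,70,0.6, 0,0,120,0,0,70,0.6]' 40
python3 -c "
from h import *; goto(0,[.607,-.2285,.196],90); print(r.sense()['tcp_rot'])"
```

```text
clock: 59.05
position: [0.6053, -0.2286, 0.2368]
tcp_rot: [-0.005, -0.009, 1.0, -0.002]
ft_force: [0.7, -0.9, -0.0]
finger_gap: 0.796
gripper_force: 0.0
[ 0.2 -0.6 -1. ] [  1.7   0.1 -40.8] q [ 0.95  0.89 -1.4   1.51  0.87  1.49  1.13] F [ 0.7 -0.9 -0. ] M [-0.   -0.02  0.  ] gap 0.796
[-0.00549486 -0.00859794  0.99994681 -0.00150031]
```

```bash
python3 -m inch '[0,0,10,1,0,0,0.5, 0,0,20,1,0,0,0.5, 0,0,30,1,0,0,0.5, 0,0,40,1,0,0,0.5, 0,0,50,1,0,-5,0.5, 0,0,59,1,0,-20,0.5, 0,0,59,1,0,-35,0.5, 0,0,59,1,0,-41,0.5, 0,0,59,1,0,-41,0.5, 0,0,59,1,0,-41,0.5]' 40
python3 -c "
from h import *; goto(0,[.607,-.2285,.196],150)"; python3 -m inch '[0,0,0,0,0,0,-1, 0,0,0,0,0,0,-1, 0,0,0,0,0,0,-1, 0,0,0,0,0,0,-1]' 40
python3 -c "
from h import *; goto(0,[.607,-.2285,.196],150)"
```

```text
clock: 60.3
position: [0.6067, -0.2282, 0.1965]
tcp_rot: [-0.003, -0.497, 0.868, -0.004]
ft_force: [0.2, 0.7, -0.3]
finger_gap: 0.753
gripper_force: 0.0
[ 0.6 -0.1  0.4] [ 0.3 -0.3 -0.5] q [ 0.96  0.98 -1.47  1.56  0.99  1.5   2.07] F [ 0.2  0.7 -0.3] M [ 0.01 -0.03  0.01] gap 0.753
clock: 60.8
position: [0.6071, -0.2285, 0.1969]
tcp_rot: [-0.003, -0.497, 0.868, -0.005]
ft_force: [1.0, -0.5, 6.5]
finger_gap: 0.489
gripper_force: 39.7
[ 0.6 -0.   0.4] [-0.1  0.  -0.9] q [ 0.96  0.98 -1.47  1.56  0.99  1.5   2.07] F [ 1.  -0.5  6.5] M [-0.28 -0.31 -0.19] gap 0.489
```

```bash
python3 -m inch '[0,0,-10,0,0,-0.5,-1, 0,0,-20,0,0,-1,-1, 0,0,-30,0,0,-1.5,-1, 0,0,-40,0,0,-2,-1, 0,0,-50,0,0,-2.5,-1, 0,0,-60,0,0,-3,-1, 0,0,-70,0,0,-3.5,-1, 0,0,-80,0,0,-4,-1, 0,0,-90,0,0,-4.5,-1, 0,0,-100,0,0,-5,-1, 0,0,-110,0,0,-5.5,-1, 0,0,-120,0,0,-6,-1, 0,0,-130,0,0,-6.5,-1, 0,0,-140,0,0,-7,-1, 0,0,-150,0,0,-7.5,-1, 0,0,-160,0,0,-8,-1]' 50
python3 -c "
from h import *; goto(0,[.607,-.2285,.188],-10)"
```

```text
clock: 62.8
position: [0.6064, -0.2305, 0.1889]
tcp_rot: [-0.003, 0.77, 0.638, 0.002]
ft_force: [-1.9, -6.5, 8.1]
finger_gap: 0.488
gripper_force: 49.3
[-0.4 -0.   0.8] [ 0.6  2.  -0.9] q [ 0.78  0.72 -0.87  1.57  0.58  1.13 -0.41] F [-1.9 -6.5  8.1] M [-1.35  0.5   0.24] gap 0.488
```

```bash
python3 -m inch '[0,0,-10,0,1,-0.5,-1, 0,0,-20,0,1,-1,-1, 0,0,-30,0,1,-1.5,-1, 0,0,-40,0,1,-2,-1]' 60
python3 -c "
from h import *; goto(0,[.607,-.2285,.186],-50)";  python3 -m inch '[0,0,-10,0,0,-0.5,-1, 0,0,-20,0,0,-1,-1, 0,0,-30,0,0,-1.5,-1]' 60
python3 -c "
from h import *; goto(0,[.607,-.2285,.1845],-80)"
```

```text
clock: 63.3
position: [0.6057, -0.2301, 0.187]
tcp_rot: [-0.001, 0.942, 0.335, 0.004]
ft_force: [-4.1, -7.2, 9.4]
finger_gap: 0.482
gripper_force: 60.8
[-0.3  0.3  0.8] [ 1.3  1.6 -1. ] q [ 0.7   0.66 -0.69  1.59  0.46  1.06 -1.  ] F [-4.1 -7.2  9.4] M [-1.42  1.05  0.23] gap 0.482
clock: 63.68
position: [0.6056, -0.2296, 0.1859]
tcp_rot: [-0.0, 0.997, 0.08, 0.005]
ft_force: [-7.3, -5.8, 15.3]
finger_gap: 0.48
gripper_force: 60.2
[-0.1  0.5  0.8] [ 1.4  1.1 -1.4] q [ 0.62  0.63 -0.55  1.6   0.37  1.01 -1.45] F [-7.3 -5.8 15.3] M [-1.01  1.61  0.45] gap 0.48
```

```bash
python3 -m inch '[0,0,-7,0,0,0.1,-1, 0,0,-15,0,0,0.2,-1]' 80
python3 -c "
from h import *; goto(0,[.607,-.2285,.1845],-95)";  python3 -m inch '[0,0,-7,0,0,0,-1, 0,0,-15,0,0,0,-1]' 80
python3 -c "
from h import *; goto(0,[.607,-.2285,.1845],-110)"
```

```text
clock: 63.92
position: [0.6055, -0.2292, 0.186]
tcp_rot: [0.0, 0.999, -0.049, 0.005]
ft_force: [-6.2, -4.9, 11.5]
finger_gap: 0.469
gripper_force: 77.6
[0.1 0.6 0.6] [ 1.5  0.7 -1.5] q [ 0.58  0.62 -0.48  1.6   0.33  0.99 -1.67] F [-6.2 -4.9 11.5] M [-0.94  1.26  0.61] gap 0.469
clock: 64.18
position: [0.6056, -0.2289, 0.1858]
tcp_rot: [0.001, 0.984, -0.179, 0.005]
ft_force: [-4.5, -4.3, 9.0]
finger_gap: 0.47
gripper_force: 77.6
[0.2 0.6 0.6] [ 1.4  0.4 -1.3] q [ 0.53  0.61 -0.41  1.6   0.28  0.98 -1.89] F [-4.5 -4.3  9. ] M [-0.83  1.13  0.87] gap 0.47
```

```bash
python3 -m inch '[0,0,-5,0,0,0,-1, 0,0,-10,0,0,0,-1]' 80
python3 -c "
from h import *; goto(0,[.607,-.2285,.1845],-120)";  python3 -m inch '[0,0,0,0,0,0,0.5, 0,0,0,0,0,0,0.5, 0,0,0,0,0,0,0.5, 0,0,0,0,0,40,0.5, 0,0,0,0,20,90,0, 0,0,10,0,60,140,0, 0,0,20,0,110,180,0, 0,0,30,0,160,190,0, 0,0,40,0,210,190,0, 0,0,50,0,260,190,0, 0,0,60,0,310,190,0, 0,0,70,0,350,190,0, 0,0,80,0,350,190,0, 0,0,90,0,350,190,0, 0,0,100,0,350,190,0, 0,0,110,0,350,190,0, 0,0,120,0,350,190,0]' 40
python3 - <<'E'
from tri import *
goto(0,[.607,.2285,.32],0)
im,dp=save("scene","s11"); it,dt=save("top","t11"); tri("shutter_handle"); tri("jam_nut"); tri("clamp_nut")
B=cv2.resize(it[155:185,380:425,::-1],(450,300),interpolation=cv2.INTER_CUBIC)
C=cv2.resize(it[150:220,335:475,::-1],(450,225),interpolation=cv2.INTER_CUBIC)
A2=cv2.resize(im[120:200,300:370,::-1],(350,400),interpolation=cv2.INTER_CUBIC)
o=np.zeros((525,800,3),np.uint8); o[:300,:450]=B; o[300:,:450]=C; o[:400,450:]=A2; cv2.imwrite("pics/n11.png",o)
E
```

```text
clock: 64.42
position: [0.6057, -0.2288, 0.1857]
tcp_rot: [0.001, 0.965, -0.263, 0.005]
ft_force: [-4.4, -4.8, 8.6]
finger_gap: 0.469
gripper_force: 77.7
[0.3 0.6 0.5] [ 1.3  0.3 -1.2] q [ 0.5   0.6  -0.36  1.6   0.25  0.97 -2.04] F [-4.4 -4.8  8.6] M [-0.79  0.98  1.01] gap 0.469
clock: 66.55
position: [0.6065, 0.1227, 0.3746]
tcp_rot: [-0.005, 0.707, 0.707, 0.003]
ft_force: [0.1, 0.0, -0.5]
finger_gap: 0.497
gripper_force: 0.0
[-0.6 -0.2  0. ] [  0.5 105.8 -54.6] q [ 0.28  0.54 -0.96  1.37  0.42  1.45 -0.66] F [ 0.1  0.  -0.5] M [ 0.03 -0.03  0.02] gap 0.497
shutter_handle [0.669 0.233 0.218] gap 4.5 mm 0.68 0.94
shutter_handle [0.459 0.082 0.48 ] gap 312.5 mm 0.28 0.94
jam_nut [0.44  0.073 0.447] gap 247.0 mm 0.54 0.62
jam_nut [ 0.602 -0.227  0.159] gap 0.5 mm 0.54 0.61
clamp_nut [ 0.614 -0.224  0.127] gap 3.9 mm 0.65 0.48
```

View pics/n11.png

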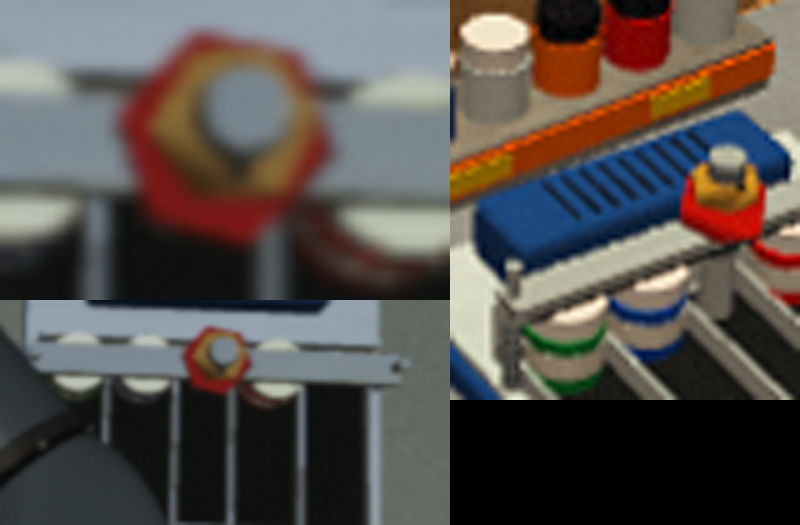

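The brass nut now sits down on the red nut, with the stud standing well out above it, and the three lids are under the bar. Next I'll close the shutter.

```bash
python3 -m inch '[0,0,0,10,40,0,-0.1, 0,0,0,25,80,-20,-0.1, 0,0,0,45,100,-50,-0.1, 0,0,0,58,106,-90,-0.1, 0,0,0,58,106,-120,-0.1, 0,0,0,58,106,-139,-0.1, 0,0,0,58,106,-144,-0.1, 0,0,0,58,106,-144,-0.1, 0,0,0,58,106,-144,-1, 0,0,0,58,106,-144,-1, 0,0,0,58,106,-144,-1, 0,0,0,58,106,-144,-1, 0,0,0,58,106,-144,-1]' 40
python3 - <<'E'
from h import *
goto(0,[.665,.2288,.2303])
A=np.array([[.4512,.129],[.5852,.2288],[.6651,.2313]])
M=np.c_[2*A,np.ones(3)]; s=np.linalg.solve(M,(A**2).sum(1)); R=np.sqrt(s[2]+s[0]**2+s[1]**2); print(s[:2],R)
p0=r.sense()["position"]
ox,oz=s[:2]; ae=np.degrees(np.arctan2(p0[2]-oz,ox-p0[0])); print(ae)
for a in np.linspace(ae,27,19)[1:]:
    f=(ae-a)/(ae-27);A_=np.radians(a);print('0,%d,0,%d,0,%d,-1,'%(-round(32*min(1,f*1.0)),round((ox-R*np.cos(A_)-p0[0])*1e3),round((oz+R*np.sin(A_)-p0[2])*1e3)),end=' ')
E
```

```text
clock: 68.58
position: [0.665, 0.2289, 0.232]
tcp_rot: [-0.004, 0.709, 0.705, 0.004]
ft_force: [-0.1, -1.4, 7.0]
finger_gap: 0.123
gripper_force: 39.1
[-0.6 -0.1  0.4] [-0.  -0.1 -1.7] q [ 0.05  0.75 -0.87  1.36  0.57  1.28 -0.85] F [-0.1 -1.4  7. ] M [-0.16 -0.03  0.14] gap 0.123
[0.63151079 0.02675926] 0.20728036008121492
99.26861263790036
0,-2,0,-15,0,1,-1, 0,-4,0,-29,0,2,-1, 0,-5,0,-44,0,2,-1, 0,-7,0,-58,0,1,-1, 0,-9,0,-72,0,-2,-1, 0,-11,0,-87,0,-5,-1, 0,-12,0,-100,0,-9,-1, 0,-14,0,-114,0,-14,-1, 0,-16,0,-127,0,-20,-1, 0,-18,0,-140,0,-27,-1, 0,-20,0,-152,0,-35,-1, 0,-21,0,-164,0,-44,-1, 0,-23,0,-175,0,-53,-1, 0,-25,0,-185,0,-64,-1, 0,-27,0,-194,0,-75,-1, 0,-28,0,-203,0,-86,-1, 0,-30,0,-211,0,-98,-1, 0,-32,0,-218,0,-111,-1,
```

```bash
python3 -m inch '[0,-2,0,-15,0,1,-1, 0,-4,0,-29,0,2,-1, 0,-5,0,-44,0,2,-1, 0,-7,0,-58,0,1,-1, 0,-9,0,-72,0,-2,-1, 0,-11,0,-87,0,-5,-1, 0,-12,0,-100,0,-9,-1, 0,-14,0,-114,0,-14,-1]' 40
python3 -c "
from h import *; goto(14,[.551,.229,.218])"
```

```text
clock: 69.58
position: [0.5523, 0.2283, 0.2188]
tcp_rot: [0.083, 0.704, 0.699, 0.091]
ft_force: [1.7, -3.8, 9.8]
finger_gap: 0.117
gripper_force: 39.7
[-0.7  0.2  0.3] [-1.3  0.7 -0.8] q [ 0.04  0.5  -0.85  1.89  0.73  0.84 -1.19] F [ 1.7 -3.8  9.8] M [-0.89 -0.76 -0.1 ] gap 0.117
```

Next rows, relative to (-114,-14), tilt -14.

```bash
python3 -m inch '[0,-2,0,-13,0,-6,-1, 0,-4,0,-26,0,-12,-1, 0,-6,0,-38,0,-20,-1, 0,-7,0,-50,0,-29,-1, 0,-9,0,-61,0,-38,-1, 0,-11,0,-71,0,-49,-1]' 40
python3 -c "
from h import *; goto(25,[.480,.229,.168])"
```

```text
clock: 70.32
position: [0.4793, 0.228, 0.1686]
tcp_rot: [0.149, 0.692, 0.689, 0.157]
ft_force: [-0.5, -4.7, 4.2]
finger_gap: 0.118
gripper_force: 40.7
[-0.7  0.   0.1] [ 0.7  1.  -0.6] q [-0.23  0.41 -0.64  2.25  1.23  0.58 -1.87] F [-0.5 -4.7  4.2] M [-1.11 -0.16 -0.36] gap 0.118
```

```bash
python3 -m inch '[0,-2,0,-9,0,-11,-1, 0,-3,0,-18,0,-22,-1, 0,-5,0,-26,0,-34,-1, 0,-6,0,-33,0,-47,-1, 0,-6,0,-33,0,-47,-1]' 40
python3 -c "
from h import *; goto(31,[.447,.229,.121])"
```

```text
clock: 70.95
position: [0.448, 0.228, 0.1218]
tcp_rot: [0.186, 0.683, 0.68, 0.193]
ft_force: [4.5, -3.7, 7.1]
finger_gap: 0.12
gripper_force: 42.3
[-0.6  0.1  0.1] [-1.   1.  -0.8] q [-0.38  0.5  -0.63  2.44  1.73  0.7  -2.52] F [ 4.5 -3.7  7.1] M [-0.79 -1.05 -0.4 ] gap 0.12
```

```bash
python3 -m inch '[0,2,0,-1,0,-3,-1, 0,4,0,-2,0,-6,-1, 0,4,0,-3,0,-9,-1, 0,4,0,-3,0,-9,-1]' 40
python3 -c "
from h import *; goto(27,[.445,.229,.112])"
```

```text
clock: 71.45
position: [0.4504, 0.2296, 0.1181]
tcp_rot: [0.166, 0.689, 0.683, 0.175]
ft_force: [2.2, -7.8, 53.4]
finger_gap: 0.118
gripper_force: 51.0
[-0.8  0.9  0.3] [-5.4 -0.6 -6.1] q [-0.35  0.5  -0.61  2.39  1.64  0.63 -2.4 ] F [ 2.2 -7.8 53.4] M [-1.25 -5.34 -0.66] gap 0.118
```

```bash
python3 -m inch '[0,0,0,3,0,5,-0.1, 0,0,0,3,0,6,-0.1, 0,0,0,3,0,6,-0.1, 0,0,0,-5,0,22,-0.1, 0,0,0,-14,0,40,-0.1, 0,0,0,-23,0,60,-0.1, 0,5,0,-25,0,100,-0.1, 0,10,0,-20,0,150,-0.1, 0,20,0,0,0,200,-0.1, 0,25,0,0,0,230,-0.1, 0,25,0,0,0,230,-0.1]' 40
python3 - <<'E'
from tri import *
goto(0,[.455,.228,.35])
im,dp=save("scene","s12"); it,dt=save("top","t12"); tri("shutter_handle")
cv2.imwrite("pics/s12c.png",cv2.resize(im[110:330,150:470,::-1],None,fx=2.5,fy=2.5,interpolation=cv2.INTER_CUBIC))
E
```

```text
clock: 72.82
position: [0.4432, 0.229, 0.3432]
tcp_rot: [0.005, 0.709, 0.705, 0.014]
ft_force: [1.7, 1.2, -1.0]
finger_gap: 0.451
gripper_force: 0.0
[-0.8  1.5  0.2] [11.8 -1.   6.8] q [ 0.04  0.29 -0.81  1.75  0.24  1.17 -0.84] F [ 1.7  1.2 -1. ] M [-0.04  0.02  0.06] gap 0.451
shutter_handle [0.455 0.236 0.113] gap 4.9 mm 0.72 0.74
shutter_handle [0.373 0.125 0.394] gap 156.6 mm 0.15 0.74
```

View pics/s12c.png

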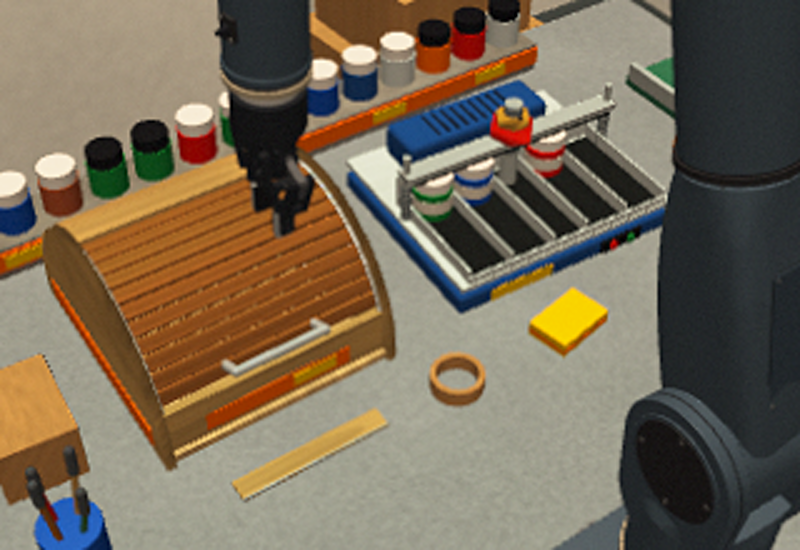

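The shutter is down on the sill with its handle at (230..325, 365..325), and all three jars are under the bar with both nuts down. One quick number check before handing in.

```bash
python3 - <<'E'
from h import *
im,dp=r.grab_frame("scene")
px=np.array([[250,357],[277,345.5],[305,334]])/2.5+[150,110]
for z in(.113,.119,.125): print(z,at_z("scene",px,z).round(3).tolist())
P=np.array([deproj("scene",[q+[0,d]],dp)[0] for q in px for d in(-1,0,1)]); print(P.round(3))
for j in(0,.03,.06,.1):
    a=np.radians(27.1)+j; print(j,(proj("scene",[[.6305-.204*np.cos(a),.228,.02+.204*np.sin(a)]])[0]-[150,110])*2.5)
E
```

```text
0.113 [[0.462, 0.265, 0.113], [0.46, 0.23, 0.113], [0.458, 0.194, 0.113]]
0.119 [[0.457, 0.267, 0.119], [0.455, 0.233, 0.119], [0.453, 0.196, 0.119]]
0.125 [[0.452, 0.27, 0.125], [0.45, 0.235, 0.125], [0.448, 0.199, 0.125]]
[[0.478 0.258 0.098]
 [0.457 0.267 0.118]
 [0.455 0.269 0.118]
 [0.479 0.221 0.094]
 [0.476 0.223 0.094]
 [0.457 0.232 0.113]
 [0.476 0.184 0.095]
 [0.458 0.194 0.113]
 [0.452 0.197 0.116]]
0 [283.66897628 350.81317   ]
0.03 [282.1674013  346.13321775]
0.06 [280.59692509 341.40532636]
0.1 [278.39878926 335.03689779]
```

The handle reads about 0.03 rad from shut, which is close to the tolerance, so I'll press it down from above with closed fingertips.

```bash
python3 -m inch '[0,1,0,8,0,-40,-1, 0,1,0,8,0,-90,-1, 0,1,0,8,0,-135,-1, 0,1,0,8,0,-165,-1, 0,1,0,8,0,-180,-1, 0,1,0,8,0,-187,-1, 0,1,0,8,0,-193,-1, 0,1,0,8,0,-196,-1, 0,1,0,8,0,-196,-1]' 40
python3 -c "
from h import *; goto(0,[.451,.229,.141])"
```

```text
clock: 74.2
position: [0.4517, 0.2287, 0.146]
tcp_rot: [0.002, 0.709, 0.705, 0.009]
ft_force: [-0.1, 0.0, 0.1]
finger_gap: -0.001
gripper_force: 0.0
[-0.6  0.9  0.4] [-0.7  0.3 -5. ] q [-0.09  0.52 -0.69  2.01  0.48  0.75 -1.07] F [-0.1  0.   0.1] M [-0.01 -0.01  0.01] gap -0.001
```

```bash
python3 -m inch '[0,0,0,0,0,-2,-1, 0,0,0,0,0,-4,-1, 0,0,0,0,0,-6,-1, 0,0,0,0,0,-6,-1]' 40
python3 -c "
from h import *; goto(0,[.451,.229,.141])"
```

```text
clock: 74.7
position: [0.4517, 0.2287, 0.1404]
tcp_rot: [0.002, 0.709, 0.705, 0.009]
ft_force: [-2.9, -1.5, 12.6]
finger_gap: 0.0
gripper_force: 5.9
[-0.6  0.9  0.4] [-0.7  0.3  0.6] q [-0.09  0.53 -0.68  2.02  0.49  0.74 -1.08] F [-2.9 -1.5 12.6] M [-0.53  0.45  0.03] gap 0.0
```

```bash
python3 -m inch '[0,0,0,0,0,-1,-1, 0,0,0,0,0,-2,-1, 0,0,0,0,0,-2,-1]' 40
python3 -c "
from h import *; goto(0,[.451,.229,.141])"
python3 -m inch '[0,0,0,0,0,10,-1, 0,0,0,0,0,50,-1, 0,0,0,0,0,100,-1, 0,0,0,0,0,150,-1, 0,0,0,0,0,180,-1, 0,0,0,0,0,180,-1]'
```

```text
clock: 75.08
position: [0.4518, 0.2288, 0.14]
tcp_rot: [0.003, 0.709, 0.705, 0.01]
ft_force: [-7.7, -6.5, 35.5]
finger_gap: 0.006
gripper_force: 18.5
[-0.6  1.   0.4] [-0.8  0.2  1. ] q [-0.1   0.53 -0.68  2.02  0.5   0.74 -1.08] F [-7.7 -6.5 35.5] M [-1.48  1.58  0.03] gap 0.006
clock: 75.82
position: [0.4522, 0.2293, 0.3198]
tcp_rot: [0.002, 0.709, 0.705, 0.011]
ft_force: [-1.1, 0.4, -0.3]
finger_gap: 0.003
gripper_force: 0.0
```

```bash
python3 -c "
from workcell import r; print(r.sign_off())"
```

```text
the job is handed in; nothing more can be done
None
```

I handed the job in at about 76 s of the 210 s allowed; the hand-in gave no verdict. The red, green and blue jars are home under the clamp bar, the clamp nut is tight (about 1.2 N m), the jam nut is hard against it (about 1.0 N m), the cabinet is shut to its stop, and I moved nothing else on the counter, nor the glue.

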